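# File the stray tile and dressing stone on edge in their racks

## Robot

A 7-joint arm with a two-finger parallel gripper is mounted at the origin on the work surface; the furniture and walls round the work are solid. World frame = base frame: x ahead of the robot, y to its left, z up, the work surface at z = 0. Lengths are in m, angles in rad, forces in N, time in s.
With the tool pointing down it reaches from about 0.4 to 0.925 m from the base axis. Payload 5.6 kg.
Tool frame: the origin (TCP) lies midway between the tips of the shut fingers; the grasp point (between the pads) lies 19 mm behind it; x points along the fingers, y is the direction in which the jaws open and shut, and the axes are right-handed (so a half turn about x gives the same grasp; the last joint's range is limited). The gripper opens to 85 mm and grips with 20 to 120 N. Pads are 22 mm wide; open, the fingers measure 114 mm over their backs; the gripper's body (76 mm by 85 mm) begins 54 mm behind the grasp point. The pads swing forward as they close: fully open they stand 13 mm farther back than shut.
Start: joints at [-1.329, 0.468, -0.012, 1.603, 0.006, 1.071, -0.056], TCP at [0.183, 0.624, 0.231] pointing down, gripper open.
Joint ranges: [-2.53, 2.53], [-0.31, 2.02], [-1.57, 1.55], [0.28, 2.44], [-1.29, 4.43], [0.15, 1.84], [-2.92, 2.92]. Speed limits (rad/s): [2.57, 2.57, 3.14, 3.14, 3.14, 3.14, 3.14].

## Interface

Orientations are given as a unit quaternion [x, y, z, w].
In Python, from bench import * gives the robot as it stands. The module is installed in compiled form; this text tells all that it offers.
- The arm moves only by the tool apply_moves, never from a script. Its argument "deltas" is a list of rows, each a list of 3 entries, a list of its own where there are three numbers: the closure, from 0 (fully open) to 1 (shut), then the shift along the tool's x, y, z in cm, then the turn about the tool's x in rad. In form: [[fingers, [dx, dy, dz], spin], ...]. A call has 1 to 20 rows; each row shifts and turns the pose as measured when the row begins, along the tool's axes as they then stand; what a row does not reach is not made up. A row lasts 1/10 s, in which the tool goes at most 50 mm and 8.59 degrees, less where a joint would pass 70% of its speed; a pose out of reach is approached as far as the arm can. A call with a gripper value outside its range is refused whole. The fingers move at their own pace and stop on an object; "grip_force" is the grip in N (left out, the last holds). Time passes only in rows, so rows that do not move let the fingers close. It gives the time, the measured TCP pose, the force and the opening at its end, in the units of the state.
- get_state(): the state, without advancing time (a new reading comes with each control period).
- get_image(name): name is "side" or "top"; returns (picture, depth): 400x640x3 uint8, red, green, blue; 400x640 float32, m along the optical axis (not along the pixel's ray), 0 where there is no reading.
- get_calibration(name): a dict with "intrinsics" (3x3 intrinsics, pixels), "extrinsics" (4x4, takes a point from world to camera coordinates). Camera axes: x right, y down, z forward; pixel columns grow to the right and rows downward; lengths in m; the calibration is good to about 2 mm. A picture is of the moment at which its call begins. get_calibration takes no time and is no camera call.
- finish_job(): hands the job in, once; it reports no verdict.
The state is a dict: "time": time; "q": joint angles; "joint_vel": joint speeds; "effort": joint torques, N m; "tool_pos": TCP position; "ee_rot": TCP orientation; "contact_force": force on the tool from outside, world axes, zero at the start; "wrist_torque": the same for the moment, N m; "gripper_width": finger opening in m.
Only numpy, scipy, OpenCV 4.12 (cv2) and the standard library are available. Lean on these libraries where they do the work, as an engineer would, in place of code of your own. Each camera call takes 0.05 s, during which the arm holds its last target.

## Task

A wall tile and a dressing stone were left lying flat on the bench. File each on its long edge in its own kind of rack - the tile in the empty bay of the narrow-grooved tile rack, the stone in the empty bay of the wide-grooved stone rack - fully down in the groove, roughly centred along it, and let go; you can lay a piece in the sloping rest to take it again by its upper edge. Leave the pieces already filed and everything else on the bench where they are.

Things in the scene. Friction and masses are not known exactly. Their poses are not given: they have to be found in the camera images.
- tile: the stray wall tile: a plain rectangular strip 60 mm wide, 100 mm long, 12 mm thick, about 150 g, white glaze on an unglazed back, lying flat on the table. Origin: centre of its underside; x along the 60 mm width, y along the 100 mm length, z through the thickness (up at the start)
- tile_mid (a point): centre of the stray tile's solid, 6 mm above the centre of its underside; axes as the tile's
- stone: the stray dressing stone: a grey rectangular block 50 mm wide, 88 mm long, 21 mm thick, about 200 g, lying flat on the table. Origin: centre of its underside; x along the 50 mm width, y along the 88 mm length, z through the thickness (up at the start)
- stone_mid (a point): centre of the stray stone's solid, 10.5 mm above the centre of its underside; axes as the stone's
- tile_rack: fixed wooden rack with 3 narrow grooves (bays): base 108 x 163 mm, 14 mm thick; four ribs on it, 88 mm long, 25 mm wide, tops 42 mm above the table, leave grooves 17 mm wide, 28 mm deep, 42 mm apart, open at both ends. Two bays hold tiles, one is empty. Origin: centre of the base's underside; x along the grooves, y across, z up
- tile_rack_bay1 (a point): centre of the floor of bay 1 of the tile rack, 14 mm above the table, axes as the rack's: bay 1 on the rack's -y side, bay 2 in the middle, bay 3 on its +y side, 42 mm apart
- tile_rack_bay2 (a point): centre of the floor of bay 2 of the tile rack, 14 mm above the table, axes as the rack's: bay 1 on the rack's -y side, bay 2 in the middle, bay 3 on its +y side, 42 mm apart
- tile_rack_bay3 (a point): centre of the floor of bay 3 of the tile rack, 14 mm above the table, axes as the rack's: bay 1 on the rack's -y side, bay 2 in the middle, bay 3 on its +y side, 42 mm apart
- stone_rack: fixed wooden rack with 3 wide grooves (bays): base 100 x 186 mm, 14 mm thick; four ribs on it, 80 mm long, 24 mm wide, tops 40 mm above the table, leave grooves 26 mm wide, 26 mm deep, 50 mm apart, open at both ends. Two bays hold stones, one is empty. Origin: centre of the base's underside; x along the grooves, y across, z up
- stone_rack_bay1 (a point): centre of the floor of bay 1 of the stone rack, 14 mm above the table, axes as the rack's: bay 1 on the rack's -y side, bay 2 in the middle, bay 3 on its +y side, 50 mm apart
- stone_rack_bay2 (a point): centre of the floor of bay 2 of the stone rack, 14 mm above the table, axes as the rack's: bay 1 on the rack's -y side, bay 2 in the middle, bay 3 on its +y side, 50 mm apart
- stone_rack_bay3 (a point): centre of the floor of bay 3 of the stone rack, 14 mm above the table, axes as the rack's: bay 1 on the rack's -y side, bay 2 in the middle, bay 3 on its +y side, 50 mm apart
- rest: fixed sloping rest: plywood foot 110 x 110 x 10 mm with two steel brackets 12 mm thick at x = -34 and +34 mm, 56 mm clear between them. Each has a right-angled notch turned 45 degrees: a back face rising to +y, 44 mm long, and a ledge rising to -y, 26 mm long. A piece laid in it lies at 45 degrees, length along x, its upper part and middle clear. Origin: on the table below the notch
- rest_notch (a point): middle of the corner line of the rest's two notches (between the brackets), 48 mm above the table; axes as the rest's
- filed_tile_1: a tile like the stray one, already filed in a bay of the tile rack. Origin: centre of its unglazed large face, so 30 mm above the bay's floor. It stands on a long edge in a bay: its x axis points up, its y axis lies along the groove. Leave it there
- filed_tile_2: another tile like it, filed in another bay of the tile rack, origin and axes alike. Leave it there
- filed_stone_1: a stone like the stray one, already filed in a bay of the stone rack. Origin: centre of one large face, so 25 mm above the bay's floor. It stands on a long edge in a bay: its x axis points up, its y axis lies along the groove. Leave it there
- filed_stone_2: another stone like it, filed in another bay of the stone rack, origin and axes alike. Leave it there
- marker: black marker pen, 138 x 23 x 16 mm, lying loose on the table as a bystander; leave it where it is
- tweezers_1: steel tweezers, 98 x 83 x 10 mm overall, lying loose on the table as a bystander; leave it where it is
- pencil_1: green pencil, 169 mm long, 7 mm thick, lying loose on the table as a bystander; leave it where it is
- spatula_1: grout spatula with a wooden handle, 195 x 42 x 16 mm, lying loose on the table as a bystander; leave it where it is
- tape_1: roll of masking tape lying flat, 104 mm across, 25 mm high, lying loose on the table as a bystander; leave it where it is

How it is judged:
At the end, for the whole second after the job is handed in: Each stray piece on a long edge in a bay of its rack, released, at rest: within 6 mm across and 20 mm along the groove, seated height -4/+5 mm, lean under 0.25 rad, yaw under 0.15 rad. Filed pieces within 20 mm, bystanders within 30 mm of their start ((y of tile_mid in the frame of tile_rack_bay1 between -0.006 and 0.006 m or y of tile_mid in the frame of tile_rack_bay2 between -0.006 and 0.006 m or y of tile_mid in the frame of tile_rack_bay3 between -0.006 and 0.006 m) and x of tile_mid in the frame of tile_rack between -0.02 and 0.02 m and z of tile_mid in the frame of tile_rack between 0.04 and 0.049 m and angle between the x axis of tile and the z axis of tile_rack, either way round below 0.25 rad and angle between the y axis of tile and the x axis of tile_rack, either way round below 0.15 rad and linear speed of each of tile, stone below 0.01 m/s and (y of stone_mid in the frame of stone_rack_bay1 between -0.006 and 0.006 m or y of stone_mid in the frame of stone_rack_bay2 between -0.006 and 0.006 m or y of stone_mid in the frame of stone_rack_bay3 between -0.006 and 0.006 m) and x of stone_mid in the frame of stone_rack between -0.02 and 0.02 m and z of stone_mid in the frame of stone_rack between 0.035 and 0.044 m and angle between the x axis of stone and the z axis of stone_rack, either way round below 0.25 rad and angle between the y axis of stone and the x axis of stone_rack, either way round below 0.15 rad and distance of each of filed_tile_1, filed_tile_2, filed_stone_1, filed_stone_2 from where it was at the start of the episode below 0.02 m and distance of each of marker, tweezers_1, pencil_1, spatula_1, tape_1 from where it was at the start of the episode below 0.03 m); the robot touches nothing.
It fails at once if a piece that was already filed is moved out of place (more than 20 mm) (distance of any of filed_tile_1, filed_tile_2, filed_stone_1, filed_stone_2 from where it was at the start of the episode above 0.02 m).
It fails at once if a bystander (marker, tweezers, pencil, spatula, tape) is moved more than 30 mm (distance of any of marker, tweezers_1, pencil_1, spatula_1, tape_1 from where it was at the start of the episode above 0.03 m).
It also fails if it takes over 72 s, if anything falls off the work surface, if the arm or the gripper's body presses on something with over 40 N, if the wrist force passes 120 N, or if a joint passes its speed limit or range.

## Working session

There is one attempt and no reset: what is moved stays moved. The work goes in short steps, Python scripts to look and compute and a tool call to move; the robot and the scene stay as the last step left them, time stands still between calls to the robot, and variables do not carry over. Pictures are saved under pics/ and viewed, and the job is handed in when it is done.

Besides the shell and the picture viewer there is one more tool, called after "Call:" in YAML: its name, and indented under it one key for each argument. apply_moves: Moves the arm, as the interface text tells. Its arguments: {"type":"object","properties":{"deltas":{"type":"array"},"grip_force":{"type":"number"}},"required":["deltas"]}

```bash
mkdir -p pics; python3 - <<'E'
from bench import *
import cv2,numpy as np
for n in ["top","side"]:
    im,d=get_image(n); cv2.imwrite(f"pics/{n}0.png",im[:,:,::-1]); np.savez(f"{n}0.npz",im=im,d=d)
    c=get_calibration(n); print(n,c["intrinsics"].round(2).tolist(),c["extrinsics"].round(4).tolist())
print(get_state())
E
```

```text
top [[364.25, 0.0, 321.39], [0.0, 364.25, 193.65], [0.0, 0.0, 1.0]] [[0.0221, -0.9997, 0.0032, -0.0546], [-0.9855, -0.0224, -0.1683, 0.5799], [0.1683, 0.0005, -0.9857, 1.162], [0.0, 0.0, 0.0, 1.0]]
side [[385.79, 0.0, 317.77], [0.0, 385.79, 194.26], [0.0, 0.0, 1.0]] [[0.9999, 0.0118, 0.0085, -0.5795], [0.0137, -0.5542, -0.8322, -0.0058], [-0.0051, 0.8323, -0.5543, 1.2771], [0.0, 0.0, 0.0, 1.0]]
{'time': 0.1, 'q': array([-1.32900628,  0.46830677, -0.01161765,  1.60350922,  0.00597567,
        1.0714084 , -0.05631247]), 'joint_vel': array([-0.00037117, -0.00200081,  0.00017766, -0.00372609,  0.0003079 ,
        0.00054909, -0.00020856]), 'effort': array([ 1.45263948e-03, -5.33528495e+01,  2.18127295e-02, -2.51971579e+01,
        1.14416706e-02,  4.26857587e-03,  2.04113564e-05]), 'tool_pos': array([0.1825303 , 0.62333048, 0.23043136]), 'ee_rot': array([ 0.09981248,  0.69999556, -0.10093741,  0.69989665]), 'contact_force': array([ 0.30066686, -0.55993318, -0.44057408]), 'wrist_torque': array([-0.01566995,  0.01491156, -0.03567021]), 'gripper_width': 0.08559544763574341}
```

View pics/top0.png

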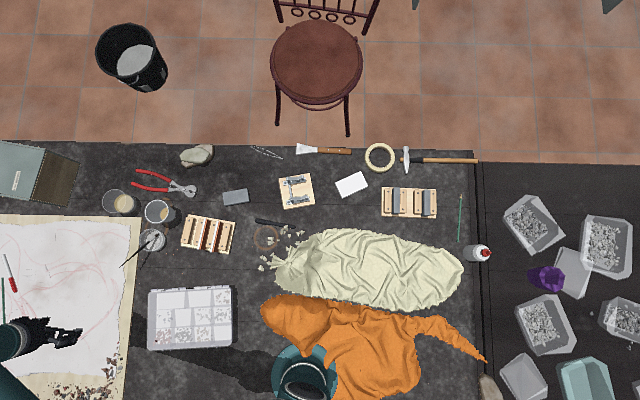

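View pics/side0.png

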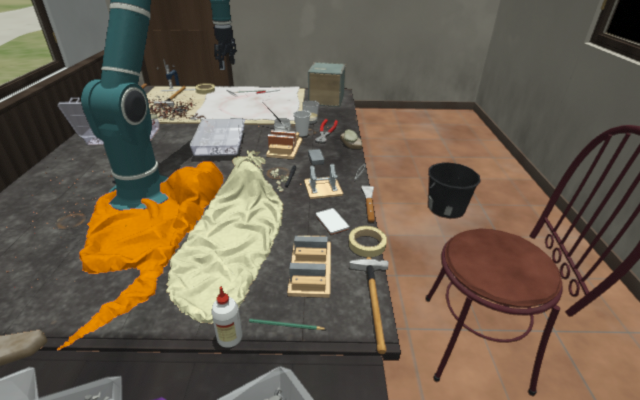

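```bash
cat > h.py <<'E'
import numpy as np,cv2
from bench import *
def wp(name,d,u=None,v=None):
    c=get_calibration(name);K=c["intrinsics"];T=np.linalg.inv(c["extrinsics"])
    if u is None: v,u=np.mgrid[0:400,0:640]
    P=np.stack([(u-K[0,2])/K[0,0]*d,(v-K[1,2])/K[1,1]*d,d,np.ones_like(d)],-1)
    return (P@T.T)[...,:3]
def ray(name,u,v,z):
    c=get_calibration(name);K=c["intrinsics"];T=np.linalg.inv(c["extrinsics"])
    r=T[:3,:3]@np.array([(u-K[0,2])/K[0,0],(v-K[1,2])/K[1,1],1]);o=T[:3,3]
    return o+r*(z-o[2])/r[2]
def proj(name,p):
    c=get_calibration(name);q=c["extrinsics"]@np.append(p,1);q=c["intrinsics"]@q[:3];return q[:2]/q[2]
def crop(im,u0,v0,u1,v1,s,fn):
    c=cv2.resize(im[v0:v1,u0:u1],None,fx=s,fy=s,interpolation=cv2.INTER_CUBIC)
    for u in range((u0+9)//10*10,u1,10):cv2.putText(c,str(u),((u-u0)*s,8),0,.3,(255,0,0),1);c[::4,(u-u0)*s]=(255,0,0)
    for v in range((v0+9)//10*10,v1,10):cv2.putText(c,str(v),(0,(v-v0)*s+8),0,.3,(255,0,0),1);c[(v-v0)*s,::4]=(255,0,0)
    cv2.imwrite(fn,c[:,:,::-1])
E
python3 - <<'E'
from h import *
a=np.load("top0.npz");b=np.load("side0.npz")
crop(a["im"],175,140,305,260,6,"pics/t1.png")
crop(a["im"],320,140,450,230,6,"pics/t2.png")
crop(b["im"],255,115,385,215,6,"pics/s1.png")
crop(b["im"],275,195,395,300,5,"pics/s2.png")
P=wp("top",a["d"]);Q=wp("side",b["d"])
for n,X in(("top",P),("side",Q)):
    m=(X[...,0]>.4)&(X[...,0]<.75)&(X[...,1]>-.5)&(X[...,1]<.4)&(abs(X[...,2])<.02)
    print(n,np.median(X[m][:,2]),(a["d"]==0).sum(),P[195:200,232:237,2].mean())
E
```

```text
top 0.002033836078745521 1022 0.023088229103992716
side -0.0008105095716404165 1022 0.023088229103992716
```

View pics/t1.png

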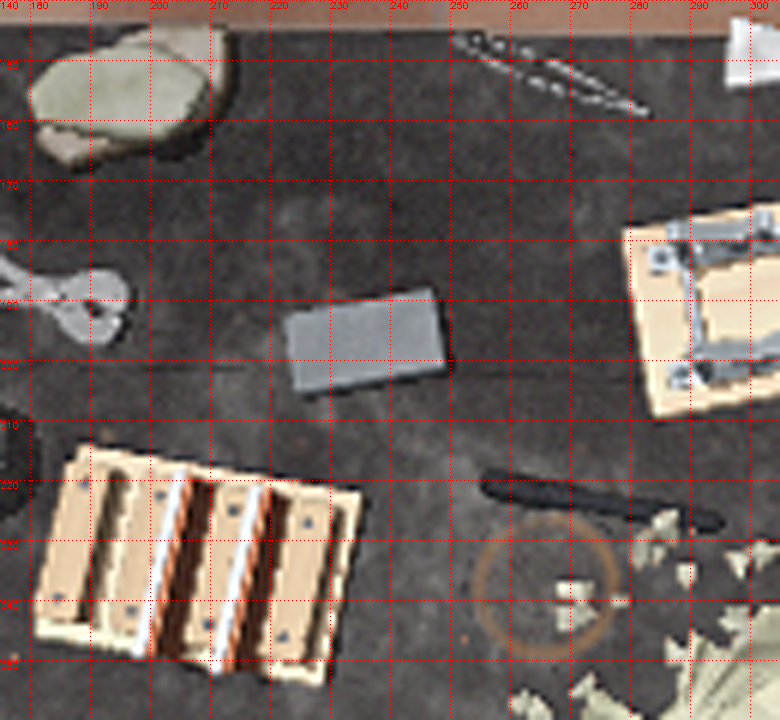

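View pics/t2.png

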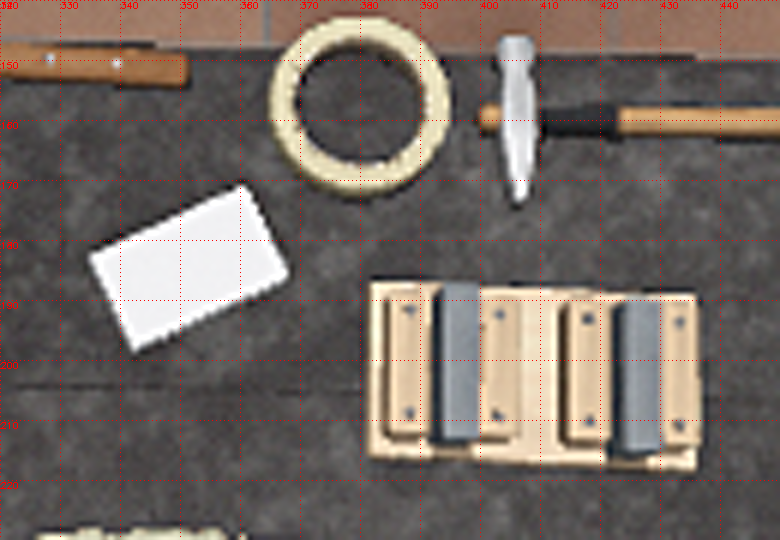

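View pics/s1.png

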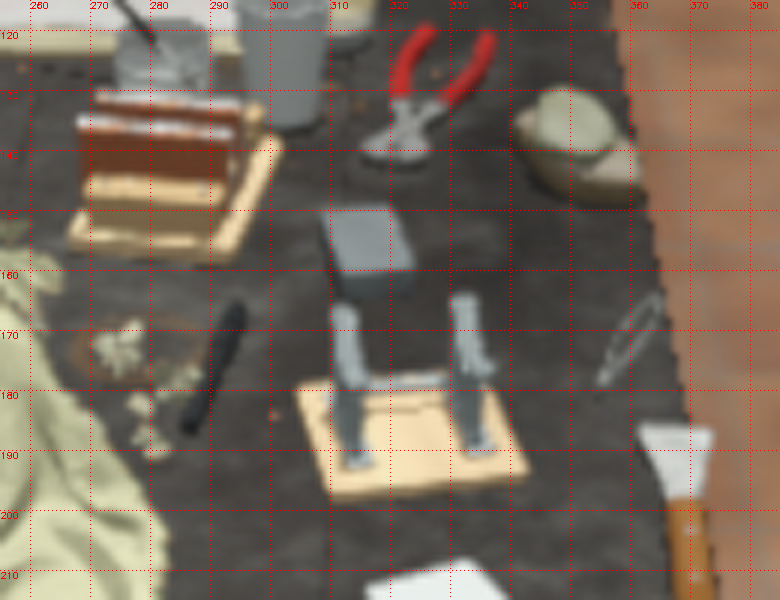

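View pics/s2.png

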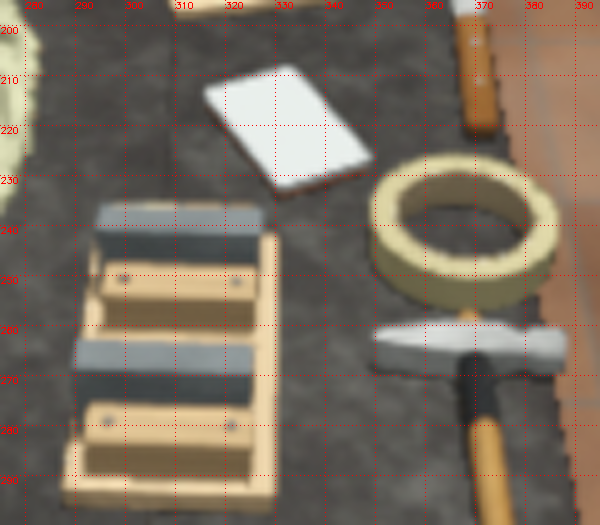

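```bash
python3 - <<'E'
from h import *
a=np.load("top0.npz");b=np.load("side0.npz")
P=wp("top",a["d"]);Q=wp("side",b["d"])
for n,X in(("top",P),("side",Q)):
    T=np.linalg.inv(get_calibration(n)["extrinsics"]);print(n,"cam",T[:3,3].round(3))
def stat(n,X,v0,v1,u0,u1):
    Z=X[v0:v1,u0:u1].reshape(-1,3);print(n,Z.mean(0).round(4),"zstd",Z[:,2].std().round(4))
stat("table top",P,205,212,245,252);stat("stone top",P,193,199,228,242);stat("tile top",P,180,190,346,358)
stat("table side",Q,205,215,300,312);stat("stone side",Q,153,157,312,320);stat("tile side",Q,216,224,328,338)
for n,u,v in(("top",204,230),("top",187,230),("top",387,200),("top",397,200),("top",410,200),("top",290,195)):print(n,u,v,P[v-1:v+2,u-1:u+2].reshape(-1,3).mean(0).round(4))
R=get_state()["ee_rot"]
from scipy.spatial.transform import Rotation as Ro
print(Ro.from_quat(R).as_matrix().round(3))
E
```

```text
top cam [ 0.377 -0.042  1.243]
side cam [ 0.586 -1.059  0.708]
table top [0.5336 0.2094 0.0008] zstd 0.002
stone top [0.5726 0.2532 0.0223] zstd 0.0023
tile top [ 0.6195 -0.1436  0.0233] zstd 0.1118
table side [ 0.5421 -0.0806 -0.0016] zstd 0.0015
stone side [0.5679 0.2477 0.0194] zstd 0.0014
tile side [ 0.6245 -0.1575  0.0193] zstd 0.0775
top 204 230 [0.4505 0.3318 0.0721]
top 187 230 [0.4512 0.3973 0.0418]
top 387 200 [ 0.5659 -0.2612  0.0408]
top 397 200 [ 0.5633 -0.2901  0.0623]
top 410 200 [ 0.5716 -0.3441  0.0161]
top 290 195 [0.5784 0.0649 0.0231]
[[-0.     0.281  0.96 ]
 [-0.002  0.96  -0.281]
 [-1.    -0.002  0.   ]]
```

```bash
python3 - <<'E'
from h import *
a=np.load("top0.npz")["im"];b=np.load("side0.npz")["im"]
A=np.zeros((0,))
crop(a,176,208,240,258,12,"pics/z1.png")
crop(b,262,125,308,165,16,"pics/z2.png")
crop(a,276,168,320,212,13,"pics/z3.png")
crop(b,300,158,348,202,13,"pics/z4.png")
crop(a,378,182,442,222,12,"pics/z5.png")
crop(b,284,230,334,302,8,"pics/z6.png")
E
```

```text
(no output)
```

View pics/z1.png

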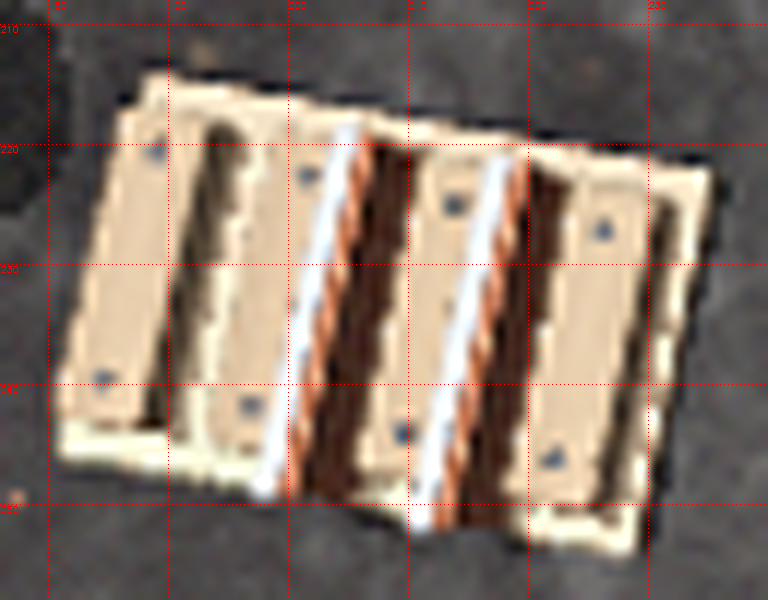

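View pics/z2.png

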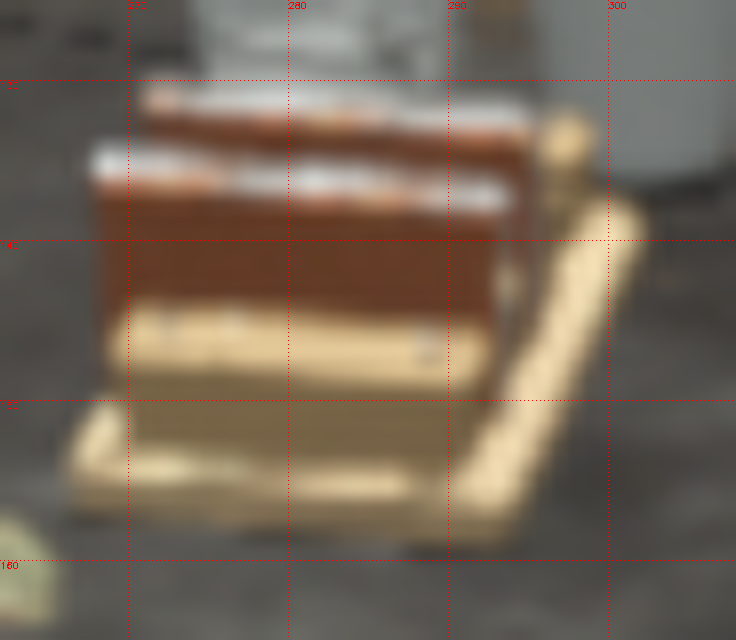

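View pics/z3.png

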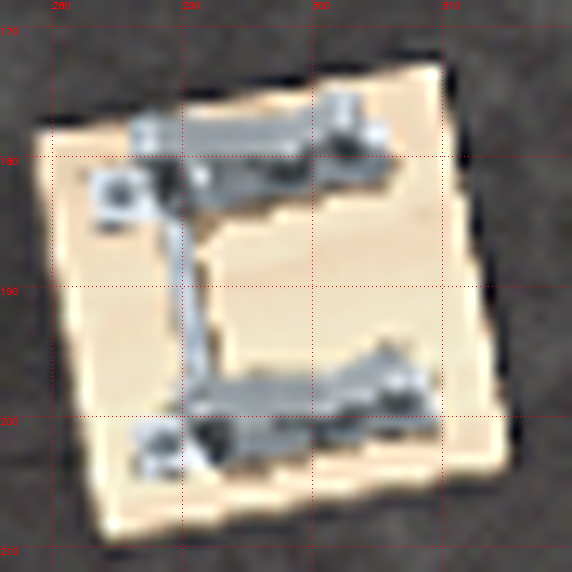

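View pics/z4.png

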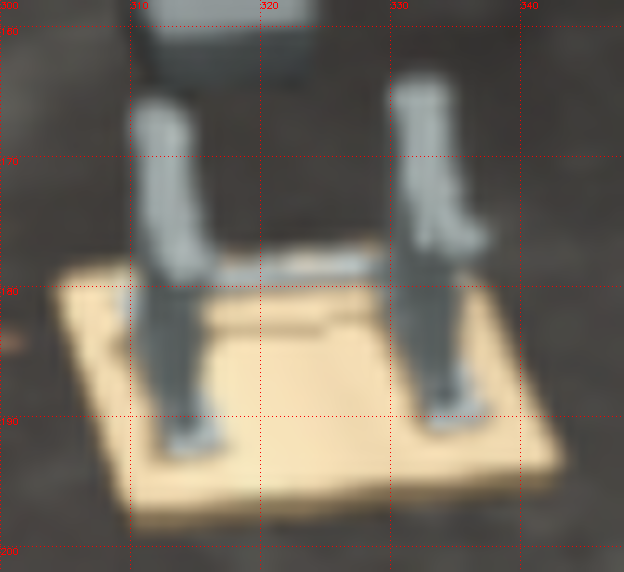

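View pics/z5.png

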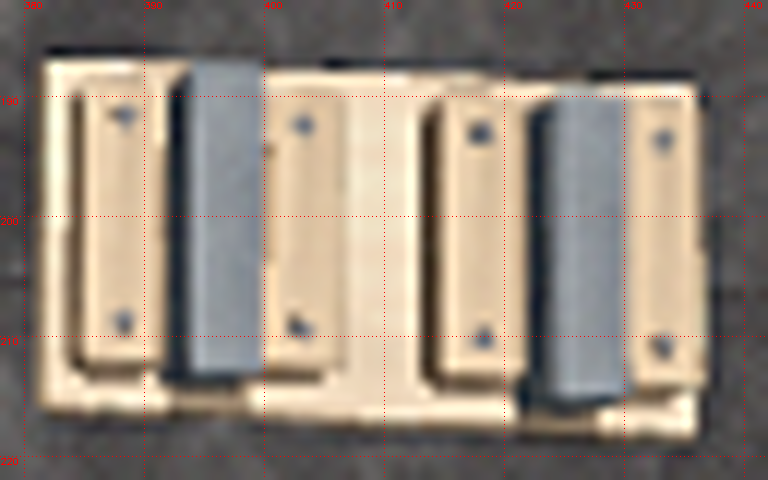

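View pics/z6.png

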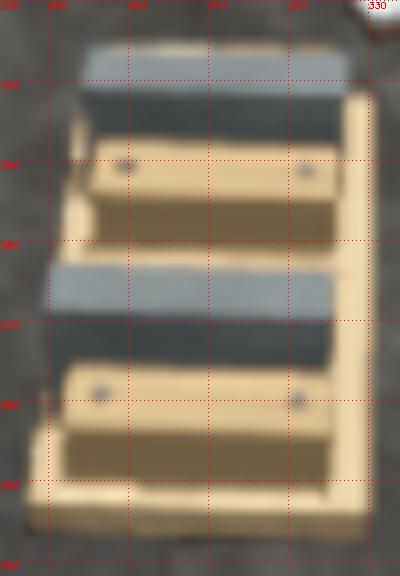

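```bash
cat > fit.py <<'E'
from h import *
from scipy.optimize import least_squares
def rect(w,l,z):return [(-w/2,-l/2,z),(w/2,-l/2,z),(w/2,l/2,z),(-w/2,l/2,z)]
def fit(name,obs,x0,sym=False,verbose=True):
    # obs: list (cam,u,v,(X,Y,Z)); free x,y,yaw,dz,(s scale for X when sym)
    def f(p,full=False):
        r=[]
        for c,u,v,(X,Y,Z) in obs:
            if sym: X=X*p[4]
            co,si=np.cos(p[2]),np.sin(p[2])
            q=proj(c,[p[0]+co*X-si*Y,p[1]+si*X+co*Y,Z+p[3]])
            r+=[q[0]-u,q[1]-v]
        return np.array(r)
    s=least_squares(f,list(x0)+[0]+([.03] if sym else []),loss="soft_l1",x_scale=.01)
    print(name,"x y yaw dz",s.x.round(4),"rms px",np.sqrt((f(s.x)**2).mean()).round(2))
    if verbose:
        R=f(s.x).reshape(-1,2);
        for c in("top","side"):
            m=[i for i,o in enumerate(obs) if o[0]==c]
            if m: print("   ",c,"mean",R[m].mean(0).round(2), "max",abs(R[m]).max().round(2))
    return s.x
if __name__=="__main__":
    o=[]
    for y,pts in((63,((188.5,220.0),(184.2,239.1))),(21,((201.3,222.1),(196.5,241.2))),(-21,((213.4,224.7),(209.1,243.7))),(-63,((225.8,226.6),(221.7,245.7)))):
        for sx,(u,v) in zip((1,-1),pts):o.append(("top",u,v,(sx,y/1e3,.042)))
    s=[("side",288.3,146.1,(1,-.063,.042)),("side",271.8,144.8,(-1,-.063,.042))]
    fit("tile_rack top",o,(.45,.34,0),True);fit("tile_rack both",o+s,(.45,.34,0),True)
    o=[]
    for y,pts in((75,((387.8,191.1),(387.8,208.4))),(25,((402.8,191.9),(402.4,208.8))),(-25,((417.5,192.5),(417.9,209.7))),(-75,((432.9,193.2),(432.7,210.5)))):
        for sx,(u,v) in zip((1,-1),pts):o.append(("top",u,v,(sx,y/1e3,.040)))
    s=[("side",299.3,250.3,(-1,.025,.04)),("side",321.8,250.9,(1,.025,.04)),("side",296.1,278.8,(-1,-.075,.04)),("side",320.7,279.7,(1,-.075,.04))]
    fit("stone_rack top",o,(.56,-.33,0),True);fit("stone_rack both",o+s,(.56,-.33,0),True)
    h=.055
    T=[("top",278.8,177.8,(h,h,.01)),("top",309.4,172.6,(h,-h,.01)),("top",314.6,203.3,(-h,-h,.01)),("top",284.2,208.9,(-h,h,.01))]
    S=[("side",304.3,178.7,(-h,h,.01)),("side",337,177.7,(h,h,.01)),("side",342.6,193.3,(h,-h,.01)),("side",309.4,196.9,(-h,-h,.01))]
    fit("rest top",T,(.58,.06,0));fit("rest side",S,(.58,.06,0));fit("rest both",T+S,(.58,.06,0))
    a,b=.025,.044
    # stone: long axis y roughly along world y
    T=[("top",222.1,191.9,(a,b,.021)),("top",246.7,187.8,(a,-b,.021)),("top",248.7,200.9,(-a,-b,.021)),("top",223.7,204.9,(-a,b,.021))]
    S=[("side",308.2,149.7,(-a,b,.021)),("side",319.9,148.9,(a,b,.021)),("side",323.2,159.1,(a,-b,.021)),("side",311.6,160.1,(-a,-b,.021))]
    fit("stone top",T,(.57,.25,0));fit("stone side",S,(.57,.25,0));fit("stone both",T+S,(.57,.25,0))
    a,b=.03,.05
    T=[("top",335,182.8,(a,b,.012)),("top",360.5,170.7,(a,-b,.012)),("top",368.3,185.7,(-a,-b,.012)),("top",342.5,198.7,(-a,b,.012))]
    S=[("side",315.8,213.4,(-a,b,.012)),("side",333,208.2,(a,b,.012)),("side",349.4,226.4,(a,-b,.012)),("side",331,232.6,(-a,-b,.012))]
    fit("tile top",T,(.6,-.14,.4));fit("tile side",S,(.6,-.14,.4));fit("tile both",T+S,(.6,-.14,.4))
E
python3 fit.py; python3 - <<'E'
from h import *
P=wp("top",np.load("top0.npz")["d"]);
for v,u in((180,287),(180,295),(180,303),(177,303),(178,286),(198,306),(199,293),(190,290)):print(u,v,P[v,u].round(3))
E
```

```text
tile_rack top x y yaw dz [ 0.4434  0.3385 -0.1528 -0.004   0.0318] rms px 0.13
    top mean [-0. -0.] max 0.26
tile_rack both x y yaw dz [ 4.429e-01  3.370e-01 -1.580e-01  4.000e-04  3.170e-02] rms px 0.22
    top mean [0.01 0.09] max 0.32
    side mean [ 0.47 -0.06] max 0.67
stone_rack top x y yaw dz [ 0.5647 -0.3379 -0.0243  0.0041  0.029 ] rms px 0.14
    top mean [0. 0.] max 0.24
stone_rack both x y yaw dz [ 0.5648 -0.3395 -0.0277 -0.002   0.029 ] rms px 0.25
    top mean [0.03 0.24] max 0.4
    side mean [ 0.37 -0.06] max 0.48
rest top x y yaw dz [ 0.6007  0.045   0.2006 -0.023 ] rms px 0.27
    top mean [-0.  0.] max 0.44
rest side x y yaw dz [0.5977 0.0267 0.1628 0.007 ] rms px 0.57
    side mean [-0.   -0.04] max 1.0
rest both x y yaw dz [ 0.5974  0.0438  0.1874 -0.004 ] rms px 0.57
    top mean [-0.03  0.  ] max 0.91
    side mean [-0.14 -0.04] max 1.4
stone top x y yaw dz [ 0.5797  0.2655  0.1905 -0.0623] rms px 0.24
    top mean [-0. -0.] max 0.33
stone side x y yaw dz [ 0.5672  0.3557  0.1749 -0.0578] rms px 0.22
    side mean [0. 0.] max 0.33
287 180 [0.621 0.073 0.069]

[... 1186 characters left out ...]
       mf)
                             ^^^
    df = [f_eval - f0 for f_eval in f_evals]
                                    ^^^^^^^
    f = np.atleast_1d(self.fun(x, *self.args, **self.kwargs))
                      ~~~~~~~~^^^^^^^^^^^^^^^^^^^^^^^^^^^^^^
    return np.atleast_1d(self.fun(x))
                         ~~~~~~~~^^^
    return self.f(x, *self.args, **self.kwargs)
           ~~~~~~^^^^^^^^^^^^^^^^^^^^^^^^^^^^^^
  File "fit.py", line 11, in f
    q=proj(c,[p[0]+co*X-si*Y,p[1]+si*X+co*Y,Z+p[3]])
  File "h.py", line 13, in proj
    c=get_calibration(name);q=c["extrinsics"]@np.append(p,1);q=c["intrinsics"]@q[:3];return q[:2]/q[2]
ValueError: time passes only in moves, steps and waits
```

```bash
python3 - <<'E'
s=open("h.py").read()
s=s.replace("from bench import *","from bench import *\nimport functools\nget_calibration=functools.lru_cache(None)(get_calibration)")
open("h.py","w").write(s)
f=open("fit.py").read()
f=f.replace("    s=least_squares","    two=len({o[0] for o in obs})==2\n    g=f if True else f\n    f0=f\n    def f(p,f0=f0):\n        p=np.array(p);\n        r=f0(p); return r if two else np.append(r,p[3]*1e4)\n    s=least_squares").replace("R=f(s.x)","R=f0(s.x)")
open("fit.py","w").write(f)
E
python3 fit.py
```

```text
tile_rack top x y yaw dz [ 0.4432  0.3372 -0.1529 -0.      0.0317] rms px 0.13
    top mean [-0. -0.] max 0.28
tile_rack both x y yaw dz [ 4.429e-01  3.370e-01 -1.580e-01  4.000e-04  3.170e-02] rms px 0.22
    top mean [0.01 0.09] max 0.32
    side mean [ 0.47 -0.06] max 0.67
stone_rack top x y yaw dz [ 0.5653 -0.3389 -0.0243  0.      0.0291] rms px 0.14
    top mean [-0.  0.] max 0.28
stone_rack both x y yaw dz [ 0.5648 -0.3395 -0.0277 -0.002   0.029 ] rms px 0.25
    top mean [0.03 0.24] max 0.4
    side mean [ 0.37 -0.06] max 0.48
rest top x y yaw dz [ 0.5967  0.0434  0.2004 -0.    ] rms px 0.37
    top mean [ 0.   -0.01] max 0.7
rest side x y yaw dz [0.5978 0.0374 0.1622 0.    ] rms px 0.55
    side mean [ 0.01 -0.01] max 0.87
rest both x y yaw dz [ 0.5974  0.0438  0.1874 -0.004 ] rms px 0.57
    top mean [-0.03  0.  ] max 0.91
    side mean [-0.14 -0.04] max 1.4
stone top x y yaw dz [ 0.5699  0.2506  0.1924 -0.    ] rms px 0.53
    top mean [-0. -0.] max 0.81
stone side x y yaw dz [ 0.5687  0.2463  0.1719 -0.    ] rms px 0.49
    side mean [ 0.03 -0.03] max 1.0
stone both x y yaw dz [ 0.5696  0.2513  0.1854 -0.0028] rms px 0.56
    top mean [-0.02  0.21] max 0.92
    side mean [0.29 0.01] max 1.37
tile top x y yaw dz [ 0.622  -0.1449  0.4774 -0.    ] rms px 0.17
    top mean [-0. -0.] max 0.27
tile side x y yaw dz [ 0.6238 -0.1498  0.4711  0.    ] rms px 0.15
    side mean [-0.  0.] max 0.3
tile both x y yaw dz [ 0.6235 -0.1451  0.4747 -0.0037] rms px 0.22
    top mean [-0.01 -0.22] max 0.53
    side mean [-0.18  0.04] max 0.32
```

```bash
cat > go.py <<'E'
import sys
from h import *
from scipy.spatial.transform import Rotation as Ro
def to(x,y,phi,z=None):
    s=get_state();R=Ro.from_quat(s["ee_rot"]).as_matrix();p=s["tool_pos"]
    ph=np.arctan2(R[1,1],R[0,1]);sp=(ph-phi+np.pi/2)%np.pi-np.pi/2
    d=R.T@(np.array([x,y,p[2] if z is None else z])-p)*100
    print("t",s["time"].round(2),"pos",p.round(4),"phi",ph.round(3),"tilt",R[2,0].round(4),"q7",s["q"][6].round(2),"w",round(s["gripper_width"],4),"F",s["contact_force"].round(1))
    print("shift cm",d.round(2),"spin",sp.round(3),"alt",(sp-np.sign(sp)*np.pi).round(3))
if __name__=="__main__": to(*map(float,sys.argv[1:]))
E
python3 go.py .5695 .2505 .19
python3 - <<'E'
from h import *
P=wp("top",np.load("top0.npz")["d"]).copy()
X=P.reshape(-1,3);m=(X[:,0]>.3)&(X[:,0]<.75)&(X[:,1]>-.45)&(X[:,1]<.6)&(X[:,2]>.05)&(X[:,2]<.5)
H,xe,ye=np.histogram2d(X[m][:,0],X[m][:,1],bins=[9,21],range=[[.3,.75],[-.45,.6]],weights=None)
Z=np.zeros((9,21))
for x,y,z in X[m]:
    i=min(int((x-.3)/.05),8);j=min(int((y+.45)/.05),20);Z[i,j]=max(Z[i,j],z)
print("cols y",ye.round(2));print((Z*100).round(0).astype(int))
E
```

```text
cols y [-0.45 -0.4  -0.35 -0.3  -0.25 -0.2  -0.15 -0.1  -0.05  0.    0.05  0.1
  0.15  0.2   0.25  0.3   0.35  0.4   0.45  0.5   0.55  0.6 ]
[[ 0  0  0  0  0  0  0  0  8 12 12 12  0  0  0  0  0  0  0  0 11]
 [ 0  0  0  0  0  0  0  0 10 12 12 11  0  0  8  8  0  0  0  9 10]
 [ 0  0  0  0  0  0  0  0  8 11 11  0  0  0  8  8  0  0  0  0  0]
 [ 0  0  0  0  0  0  0  0  0  0  0  0  0  0  8  8  0 10 10  9  0]
 [ 0  7  0  7  0  0  0  0  0  0  0  0  0  0  0  0  0 10 10 10  9]
 [ 6  7  0  7  0  0  0  0  0  7  8  0  0  0  0  0  0  0  0  0  9]
 [ 0  7  0  6  0  0  0  0  0  7  9  0  0  0  0  0  0  0  0  0  0]
 [ 0  0  0  0  0  0  0  0  0  0  0  0  0  0  0  0  0  0  0  0  0]
 [ 0  0  0  0  0  0  0  0  0  0  0  0  0  0  0  0  0  0  0  0  0]]Traceback (most recent call last):
  File "go.py", line 10, in <module>
    if __name__=="__main__": to(*map(float,sys.argv[1:]))
                             ~~^^^^^^^^^^^^^^^^^^^^^^^^^^
  File "go.py", line 8, in to
    print("t",s["time"].round(2),"pos",p.round(4),"phi",ph.round(3),"tilt",R[2,0].round(4),"q7",s["q"][6].round(2),"w",round(s["gripper_width"],4),"F",s["contact_force"].round(1))
              ^^^^^^^^^^^^^^^
AttributeError: 'float' object has no attribute 'round'
```

Call:
apply_moves:
  deltas:
    - [0,[0,-2.1,4.0],0]
    - [0,[0,-2.1,4.0],0]
    - [0,[0,-2.1,4.0],0]
    - [0,[0,-2.1,4.0],0]
    - [0,[0,-2.1,4.0],0]
    - [0,[0,-2.1,4.0],0]
    - [0,[0,-2.1,4.0],0]
    - [0,[0,-2.1,4.0],0]
    - [0,[0,-2.1,4.0],0]
    - [0,[0,-2.1,4.0],0]
    - [0,[0,-2.1,4.0],0]
    - [0,[0,-2.1,4.0],0]

```text
time: 1.3
tool_pos: [0.5793, 0.2396, 0.2241]
ee_rot: [0.092, 0.704, -0.096, 0.698]
contact_force: [1.0, 0.6, 0.4]
gripper_width: 0.0854
```

Call:
apply_moves:
  deltas:
    - [0,[0,0,0],0.137]
    - [0,[0,0,0],0.137]
    - [0,[0,0,0],0.137]
    - [0,[0,0,0],0.137]
    - [0,[0,0,0],0.137]
    - [0,[0,0,0],0.137]
    - [0,[0,0,0],0.137]
    - [0,[0,0,0],0.137]
    - [0,[0,0,0],0]

```text
time: 2.2
tool_pos: [0.5837, 0.2265, 0.2191]
ee_rot: [0.455, 0.536, -0.469, 0.534]
contact_force: [-0.8, 0.2, -0.0]
gripper_width: 0.0855
```

```bash
python3 go.py .5695 .2505 .19
```

```text
Traceback (most recent call last):
  File "go.py", line 10, in <module>
    if __name__=="__main__": to(*map(float,sys.argv[1:]))
                             ~~^^^^^^^^^^^^^^^^^^^^^^^^^^
  File "go.py", line 8, in to
    print("t",s["time"].round(2),"pos",p.round(4),"phi",ph.round(3),"tilt",R[2,0].round(4),"q7",s["q"][6].round(2),"w",round(s["gripper_width"],4),"F",s["contact_force"].round(1))
              ^^^^^^^^^^^^^^^
AttributeError: 'float' object has no attribute 'round'
```

```bash
sed -i 's/s\["time"\].round(2)/round(s["time"],2)/' go.py; python3 go.py .5695 .2505 .19
```

```text
t 2.2 pos [0.5837 0.2265 0.2191] phi 0.146 tilt -0.9998 q7 -0.11 w 0.0855 F [-0.8  0.2 -0. ]
shift cm [-0.01 -1.06 -2.58] spin -0.044 alt 3.098
```

```bash
sed -i 's/R\[2,0\].round(4)/R[:2,0].round(4)/' go.py; python3 go.py .5695 .2505 .19
```

```text
t 2.2 pos [0.5837 0.2265 0.2191] phi 0.146 tilt [-0.0142 -0.0133] q7 -0.11 w 0.0855 F [-0.8  0.2 -0. ]
shift cm [-0.01 -1.06 -2.58] spin -0.044 alt 3.098
```

Call:
apply_moves:
  deltas:
    - [0.2,[1.5,-0.53,-1.29],-0.022]
    - [0.2,[1.5,-0.53,-1.29],-0.022]
    - [0.2,[1.5,0,0],0]
    - [0.2,[1.5,0,0],0]
    - [0.2,[1.5,0,0],0]
    - [0.2,[1.5,0,0],0]
    - [0.2,[1.5,0,0],0]
    - [0.2,[1.0,0,0],0]
    - [0.2,[0,0,0],0]

```text
time: 3.1
tool_pos: [0.5683, 0.2456, 0.0953]
ee_rot: [0.44, 0.548, -0.455, 0.547]
contact_force: [-0.1, 0.1, 0.8]
gripper_width: 0.0684
```

```bash
python3 go.py .5695 .2505 .19
```

```text
t 3.1 pos [0.5683 0.2456 0.0953] phi 0.201 tilt [-0.0146 -0.0158] q7 -0.05 w 0.0684 F [-0.1  0.1  0.8]
shift cm [-0.01  0.21 -0.46] spin 0.011 alt -3.13
```

Call:
apply_moves:
  deltas:
    - [0.2,[1.5,0.1,-0.23],0]
    - [0.2,[1.5,0.1,-0.23],-0.01]
    - [0.2,[1.5,0,0],0]
    - [0.2,[1.5,0,0],0]
    - [0.2,[0,0,0],0]

```text
time: 3.6
tool_pos: [0.5692, 0.2504, 0.0305]
ee_rot: [0.437, 0.551, -0.451, 0.55]
contact_force: [-0.1, 0.2, 0.1]
gripper_width: 0.0685
```

```bash
python3 go.py .5695 .2505 .19; python3 - <<'E'
from h import *
a,_=get_image("top");b,_=get_image("side")
crop(a,195,160,285,230,8,"pics/a1.png");crop(b,285,110,350,175,9,"pics/a2.png")
E
```

```text
t 3.6 pos [0.5692 0.2504 0.0305] phi 0.213 tilt [-0.0133 -0.0149] q7 -0.02 w 0.0685 F [-0.1  0.2  0.1]
shift cm [-0.    0.03 -0.  ] spin 0.023 alt -3.119
```

View pics/a1.png

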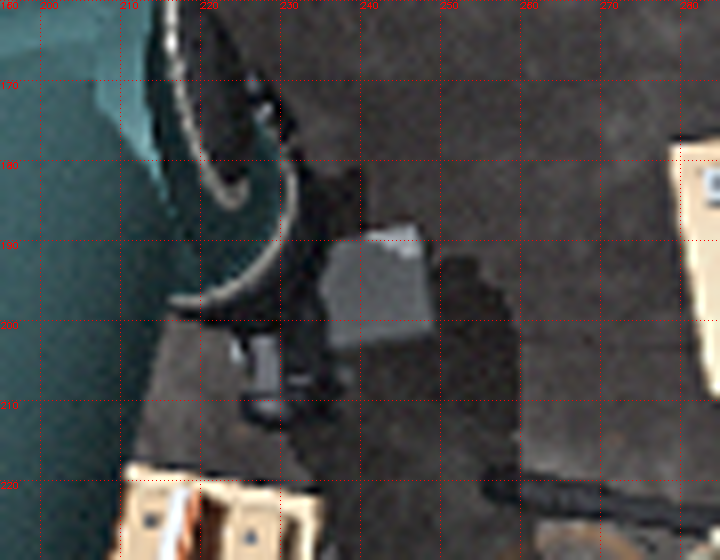

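View pics/a2.png

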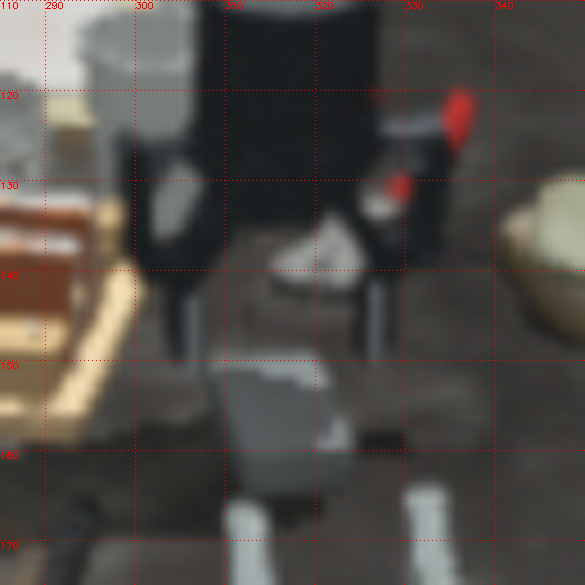

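Call:
apply_moves:
  deltas:
    - [0.2,[1.0,0,0],0.02]
    - [0.2,[0.8,0,0],0]
    - [0.2,[0.5,0,0],0]
    - [0.2,[0,0,0],0]

```text
time: 4.1
tool_pos: [0.5718, 0.2509, 0.0093]
ee_rot: [0.445, 0.545, -0.455, 0.546]
contact_force: [-0.3, 0.3, -0.4]
gripper_width: 0.0682
```

```bash
python3 go.py .5695 .2505 .19; python3 - <<'E'
from h import *
b,_=get_image("side")
crop(b,285,110,350,175,9,"pics/a3.png")
E
```

```text
t 4.1 pos [0.5718 0.2509 0.0093] phi 0.19 tilt [-0.0074 -0.0121] q7 -0.02 w 0.0682 F [-0.3  0.3 -0.4]
shift cm [ 0.   -0.23  0.  ] spin 0.0 alt -3.141
```

View pics/a3.png

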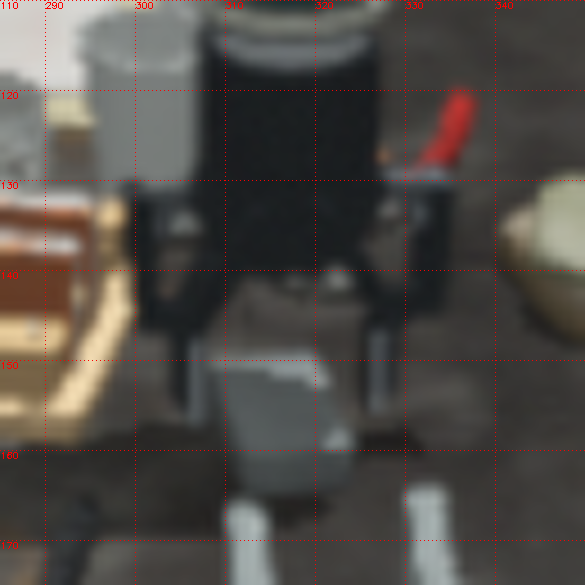

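Call:
apply_moves:
  deltas:
    - [0.2,[0.5,-0.1,0],0]
    - [0.2,[0.2,-0.1,0],0]
    - [0.2,[0,0,0],0]

```text
time: 4.45
tool_pos: [0.5702, 0.2507, 0.0027]
ee_rot: [0.446, 0.544, -0.455, 0.546]
contact_force: [0.8, -0.0, 0.5]
gripper_width: 0.0686
```

```bash
python3 go.py .5695 .2505 .19
```

```text
t 4.45 pos [0.5702 0.2507 0.0027] phi 0.19 tilt [-0.0059 -0.0113] q7 -0.02 w 0.0686 F [ 0.8 -0.   0.5]
shift cm [ 0.   -0.08  0.01] spin 0.0 alt -3.141
```

Call:
apply_moves:
  deltas:
    - [0.6,[0,0,0],0]
    - [0.6,[0,0,0],0]
    - [0.6,[0,0,0],0]
    - [0.6,[0,0,0],0]
    - [0.6,[0,0,0],0]
  grip_force: 50

```text
time: 4.95
tool_pos: [0.5704, 0.2509, 0.0032]
ee_rot: [0.446, 0.544, -0.454, 0.546]
contact_force: [0.2, -1.2, -0.2]
gripper_width: 0.0449
```

```bash
python3 go.py .5695 .2505 .19
```

```text
t 4.95 pos [0.5704 0.2509 0.0032] phi 0.191 tilt [-0.0054 -0.011 ] q7 -0.02 w 0.0449 F [ 0.2 -1.2 -0.2]
shift cm [ 0.   -0.1   0.02] spin 0.001 alt -3.141
```

```bash
python3 - <<'E'
from h import *
b,_=get_image("side")
print(get_state()["gripper_width"])
crop(b,285,110,350,175,9,"pics/a4.png")
E
```

```text
0.044632975585839334
```

View pics/a4.png

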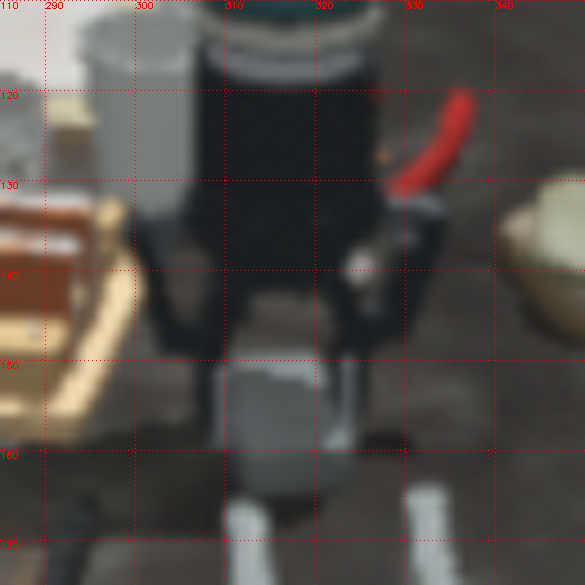

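Call:
apply_moves:
  deltas:
    - [0.6,[-0.5,0,0],0]
    - [0.6,[-1.5,0,0],0]
    - [0.6,[-2.5,0,0],0]
    - [0.6,[-2.5,0,0],0]
    - [0.6,[-2.5,0,0],0]
    - [0.6,[-2.5,0,0],0]
    - [0.6,[-2.5,0,0],0]
    - [0.6,[0,0,0],0]

```text
time: 5.8
tool_pos: [0.5708, 0.2518, 0.1589]
ee_rot: [0.446, 0.544, -0.455, 0.546]
contact_force: [1.1, -0.5, -2.3]
gripper_width: 0.0449
```

```bash
python3 go.py .597 .0425 1.76; python3 - <<'E'
from h import *
b,_=get_image("side")
crop(b,270,70,370,150,7,"pics/a5.png")
E
```

```text
t 5.8 pos [0.5708 0.2518 0.1589] phi 0.189 tilt [-0.0056 -0.0108] q7 -0.09 w 0.0449 F [ 1.1 -0.5 -2.3]
shift cm [ 0.21 -1.37 21.05] spin -1.571 alt 1.571
```

View pics/a5.png

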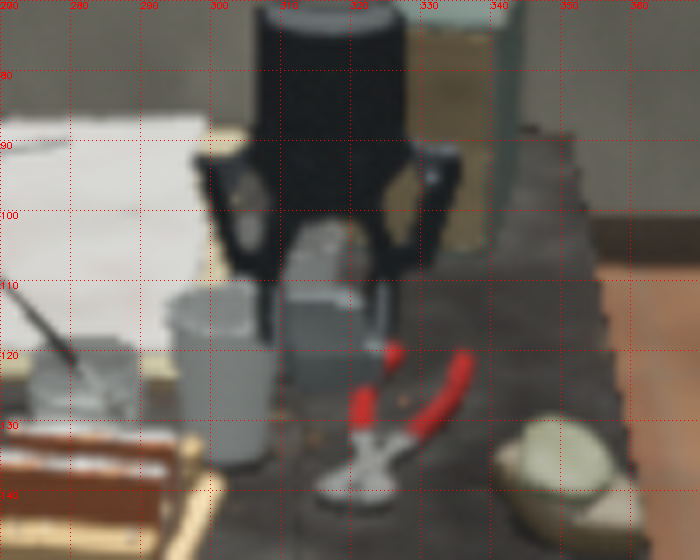

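Call:
apply_moves:
  deltas:
    - [0.6,[0,-0.2,2.2],-0.13]
    - [0.6,[0,-0.2,2.2],-0.13]
    - [0.6,[0,-0.2,2.2],-0.13]
    - [0.6,[0,-0.2,2.2],-0.13]
    - [0.6,[0,0,0],-0.13]
    - [0.6,[0,0,0],-0.13]
    - [0.6,[0,0,0],-0.13]
    - [0.6,[0,0,0],-0.13]
    - [0.6,[0,0,0],-0.13]
    - [0.6,[0,0,0],-0.13]
    - [0.6,[0,0,0],-0.13]
    - [0.6,[0,0,0],-0.13]
    - [0.6,[0,0,0],0]

```text
time: 7.15
tool_pos: [0.5829, 0.1604, 0.141]
ee_rot: [-0.092, 0.716, 0.08, 0.687]
contact_force: [-0.2, 0.9, -2.0]
gripper_width: 0.0449
```

```bash
python3 go.py .5946 .0548 1.76
```

```text
t 7.15 pos [0.5829 0.1604 0.141 ] phi 1.814 tilt [-0.0384 -0.0224] q7 1.49 w 0.0449 F [-0.2  0.9 -2. ]
shift cm [  0.19 -10.53  -1.4 ] spin 0.054 alt -3.087
```

Call:
apply_moves:
  deltas:
    - [0.6,[0,-1.3,-0.2],0]
    - [0.6,[0,-1.3,-0.2],0]
    - [0.6,[0,-1.3,-0.2],0]
    - [0.6,[0,-1.3,-0.2],0]
    - [0.6,[0,-1.3,-0.2],0.02]
    - [0.6,[0,-1.3,-0.2],0.02]
    - [0.6,[0,-1.3,-0.1],0.02]
    - [0.6,[0,-1.2,-0.1],0]
    - [0.6,[0,0,0],0]

```text
time: 8.05
tool_pos: [0.5915, 0.0436, 0.1416]
ee_rot: [-0.066, 0.72, 0.05, 0.689]
contact_force: [-0.4, -1.0, -2.3]
gripper_width: 0.0449
```

```bash
python3 go.py .5946 .0548 1.76;python3 - <<'E'
from h import *
b,_=get_image("side");a,_=get_image("top")
crop(b,270,110,370,210,6,"pics/b1.png")
crop(a,250,150,350,230,7,"pics/b2.png")
E
```

```text
t 8.05 pos [0.5915 0.0436 0.1416] phi 1.735 tilt [-0.0412 -0.0255] q7 1.61 w 0.0449 F [-0.4 -1.  -2.3]
shift cm [-0.04  1.05  0.49] spin -0.025 alt 3.117
```

View pics/b1.png

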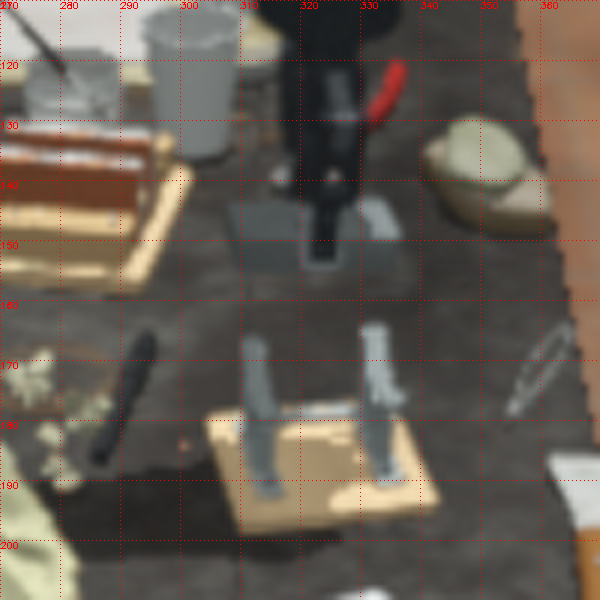

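View pics/b2.png

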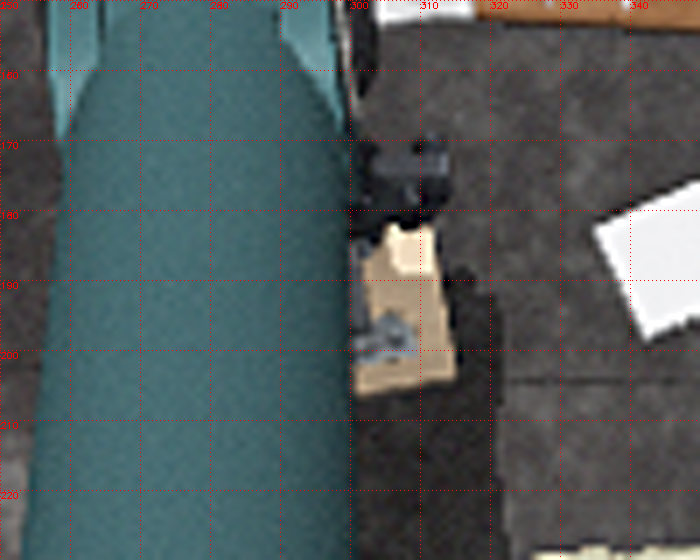

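Call:
apply_moves:
  deltas:
    - [0.6,[0.8,0.26,0.12],-0.006]
    - [0.6,[0.8,0.26,0.12],-0.006]
    - [0.6,[0.8,0.26,0.12],-0.006]
    - [0.6,[0.8,0.26,0.12],-0.006]
    - [0.6,[0.8,0,0],0]
    - [0.6,[0.8,0,0],0]
    - [0.6,[0,0,0],0]

```text
time: 8.85
tool_pos: [0.5908, 0.0621, 0.0873]
ee_rot: [-0.077, 0.72, 0.064, 0.687]
contact_force: [0.3, -1.0, -1.8]
gripper_width: 0.0448
```

```bash
python3 go.py .5946 .0548 1.76 0.083
```

```text
t 8.85 pos [0.5908 0.0621 0.0873] phi 1.771 tilt [-0.0442 -0.0222] q7 1.61 w 0.0448 F [ 0.3 -1.  -1.8]
shift cm [ 0.43 -0.78  0.25] spin 0.011 alt -3.131
```

Call:
apply_moves:
  deltas:
    - [0.6,[0.1,-0.5,0.15],0]
    - [0.6,[0,0,0],0]

```text
time: 9.05
tool_pos: [0.5935, 0.0567, 0.086]
ee_rot: [-0.077, 0.72, 0.064, 0.687]
contact_force: [-0.4, -0.9, -3.0]
gripper_width: 0.0446
```

```bash
python3 go.py .5946 .0548 1.76 0.083
```

```text
t 9.05 pos [0.5935 0.0567 0.086 ] phi 1.771 tilt [-0.0442 -0.0226] q7 1.62 w 0.0446 F [-0.4 -0.9 -3. ]
shift cm [ 0.3  -0.2   0.08] spin 0.011 alt -3.131
```

Call:
apply_moves:
  deltas:
    - [0.6,[0.15,-0.15,0.05],0]
    - [0.6,[0.1,0,0],0]
    - [0.6,[0,0,0],0]

```text
time: 9.35
tool_pos: [0.5952, 0.0544, 0.0843]
ee_rot: [-0.076, 0.719, 0.064, 0.688]
contact_force: [-0.0, 0.7, -1.0]
gripper_width: 0.0451
```

```bash
python3 go.py .5946 .0548 1.76 0.083;python3 - <<'E'
from h import *
b,_=get_image("side")
crop(b,290,130,350,205,9,"pics/b3.png")
E
```

```text
t 9.35 pos [0.5952 0.0544 0.0843] phi 1.769 tilt [-0.0423 -0.0224] q7 1.63 w 0.0451 F [-0.   0.7 -1. ]
shift cm [ 0.14  0.05 -0.04] spin 0.009 alt -3.132
```

View pics/b3.png

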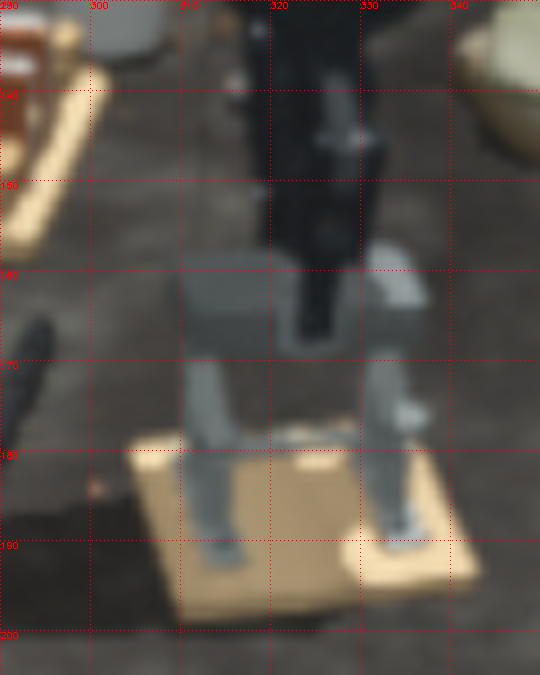

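Call:
apply_moves:
  deltas:
    - [0.6,[0.15,0,0],0]
    - [0.6,[0,0,0],0]

```text
time: 9.6
tool_pos: [0.5953, 0.0544, 0.0838]
ee_rot: [-0.076, 0.719, 0.064, 0.688]
contact_force: [-0.3, -0.5, -0.1]
gripper_width: 0.0444
```

```bash
python3 go.py .5946 .0548 1.76 0.083
```

```text
t 9.6 pos [0.5953 0.0544 0.0838] phi 1.769 tilt [-0.0417 -0.0223] q7 1.63 w 0.0444 F [-0.3 -0.5 -0.1]
shift cm [ 0.08  0.05 -0.06] spin 0.009 alt -3.132
```

Call:
apply_moves:
  deltas:
    - [0,[0,0,0],0]
    - [0,[0,0,0],0]
    - [0,[0,0,0],0]
    - [0,[0,0,0],0]
    - [0,[0,0,0],0]
    - [0,[0,0,0],0]

```text
time: 10.2
tool_pos: [0.5964, 0.0549, 0.0845]
ee_rot: [-0.076, 0.718, 0.064, 0.689]
contact_force: [-0.3, 0.2, 0.2]
gripper_width: 0.0856
```

```bash
python3 go.py .5946 .0548 1.76 0.083;python3 - <<'E'
from h import *
b,d=get_image("side");np.savez("b4.npz",im=b,d=d)
crop(b,290,130,350,205,9,"pics/b4.png")
E
```

```text
t 10.2 pos [0.5964 0.0549 0.0845] phi 1.77 tilt [-0.039  -0.0219] q7 1.63 w 0.0856 F [-0.3  0.2  0.2]
shift cm [ 0.16  0.03 -0.17] spin 0.01 alt -3.132
```

View pics/b4.png

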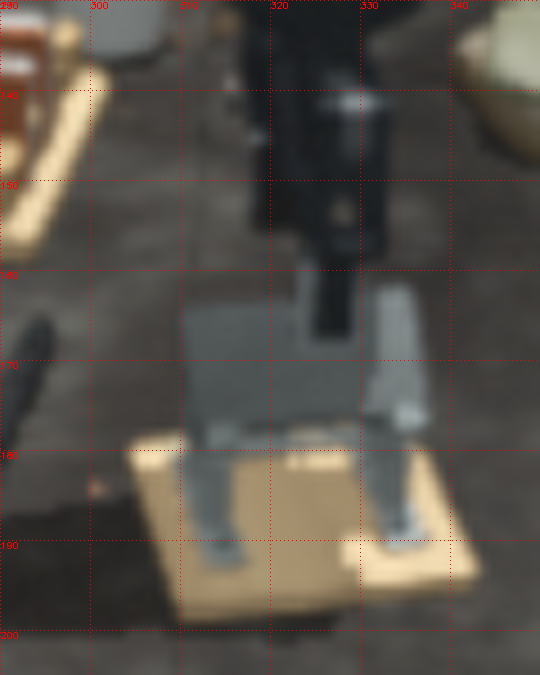

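Call:
apply_moves:
  deltas:
    - [0,[0.8,0,0],0]
    - [0,[0.7,0,0],0]
    - [0.35,[0,0,0],0]
    - [0.35,[0,0,0],0]
    - [0.35,[0,0,0],0]
  grip_force: 20

```text
time: 10.75
tool_pos: [0.5952, 0.0545, 0.0674]
ee_rot: [-0.077, 0.718, 0.064, 0.688]
contact_force: [-0.4, 1.1, -0.6]
gripper_width: 0.0556
```

```bash
sed -i 's/^if __name/RX,RY,RA=.597,.0425,.19\ndef rest(c,z=None):\n    to(RX-np.sin(RA)*c\/1e3,RY+np.cos(RA)*c\/1e3,RA+np.pi\/2,z)\n    p=get_state()["tool_pos"];d=p[:2]-[RX,RY];print("rest frame x,y mm",(1e3*(np.cos(RA)*d[0]+np.sin(RA)*d[1])).round(1),(1e3*(-np.sin(RA)*d[0]+np.cos(RA)*d[1])).round(1))\nif __name/' go.py
python3 - <<'E'
from go import *
rest(14,.068)
b,d=get_image("side");crop(b,290,130,350,205,9,"pics/b5.png")
E
```

```text
t 10.75 pos [0.5952 0.0545 0.0674] phi 1.77 tilt [-0.0405 -0.0221] q7 1.63 w 0.0556 F [-0.4  1.1 -0.6]
shift cm [-0.06  0.19 -0.05] spin 0.009 alt -3.132
rest frame x,y mm 0.5 12.1
```

View pics/b5.png

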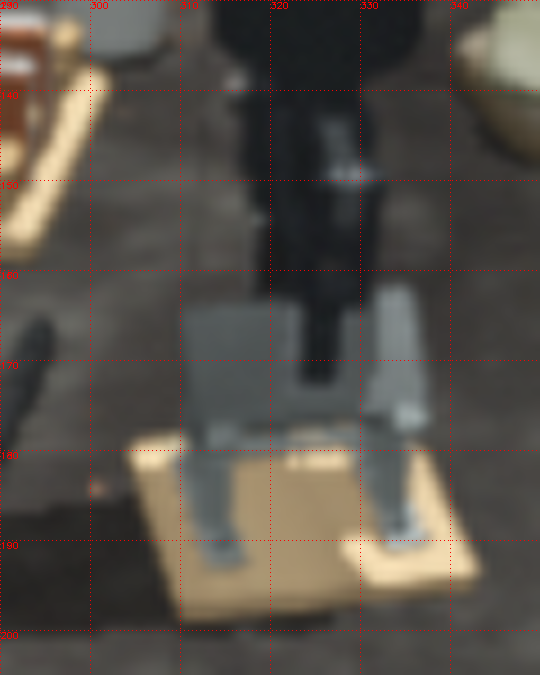

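Call:
apply_moves:
  deltas:
    - [0.35,[0,-0.5,0],0]
    - [0.35,[0,-0.5,0],0]
    - [0.35,[0,-0.5,0],0]
    - [0.35,[0,0,0],0]

```text
time: 11.2
tool_pos: [0.5988, 0.0391, 0.0683]
ee_rot: [-0.076, 0.718, 0.064, 0.689]
contact_force: [-0.2, 1.7, -0.0]
gripper_width: 0.0555
```

```bash

python3 - <<'E'
from go import *
rest(-13,.068)
b,d=get_image("side");crop(b,290,130,350,205,9,"pics/b6.png")
E
```

```text
t 11.2 pos [0.5988 0.0391 0.0683] phi 1.77 tilt [-0.0394 -0.0212] q7 1.65 w 0.0555 F [-0.2  1.7 -0. ]
shift cm [ 0.05 -0.93 -0.12] spin 0.009 alt -3.132
rest frame x,y mm 1.1 -3.7
```

View pics/b6.png

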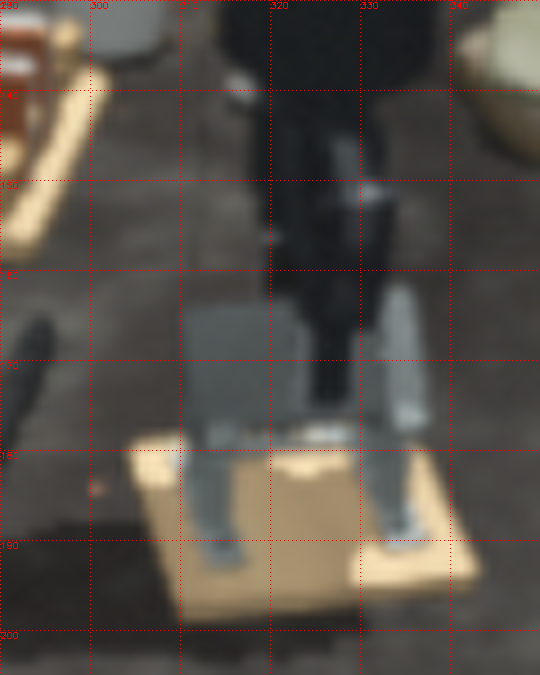

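```bash

python3 - <<'E'
from go import *
c=get_calibration("side")
def zat(u,v,c0):
    best=min(np.arange(0,.15,.0005),key=lambda z:abs((lambda p:-np.sin(RA)*(p[0]-RX)+np.cos(RA)*(p[1]-RY)-c0)(ray("side",u,v,z))))
    return best
print("fingertip z, now", zat(326,175,-.04), "before",zat(325.5,172.2,-.024))
print("stone top edge z if y=20.5",zat(322,163.5,.0205),"lower edge if y=-14.8",zat(322,176,-.0148))
E
```

```text
fingertip z, now 0.075 before 0.076
stone top edge z if y=20.5 0.0835 lower edge if y=-14.8 0.057
```

```bash

python3 - <<'E'
from go import *
b,d=get_image("side");Q=wp("side",d)
def rf(P): 
    D=P-np.array([RX,RY,0]);return np.stack([np.cos(RA)*D[...,0]+np.sin(RA)*D[...,1],-np.sin(RA)*D[...,0]+np.cos(RA)*D[...,1],P[...,2]],-1)*1e3
F=rf(Q)
for v in range(156,182):print(v,F[v,316].round(0),F[v,319].round(0),F[v,333].round(0))
np.savez("b6.npz",im=b,d=d)
E
```

```text
156 [ 17. 232.  -1.] [-10.  28. 108.] [ 14. -72. 159.]
157 [ 16. 229.  -3.] [-12.  19. 110.] [ 81. 218.  -4.]
158 [ 13. 210.   2.] [-11.  22. 105.] [ 77. 200.   2.]
159 [ 13. 213.  -4.] [-11.  22. 101.] [ 77. 197.  -1.]
160 [ 11. 202.  -2.] [-11.  21.  98.] [ 76. 192.  -2.]
161 [ 10. 192.  -1.] [-11.  21.  94.] [ 74. 183.  -1.]
162 [ 10. 192.  -5.] [-10.  26.  87.] [34.  9. 93.]
163 [  7. 175.   0.] [-10.  24.  84.] [33.  8. 89.]
164 [-23.   8.  91.] [-14.   5.  91.] [32. -1. 91.]
165 [-24.   4.  89.] [-14.   7.  86.] [32. -1. 87.]
166 [-25.  -2.  89.] [-14.   3.  85.] [32. -2. 84.]
167 [-26.  -4.  86.] [-15.  -3.  85.] [32. -1. 79.]
168 [-25.  -2.  82.] [-15.  -3.  81.] [31. -7. 79.]
169 [-26.  -7.  80.] [-16.  -6.  79.] [31. -7. 75.]
170 [-26.  -6.  76.] [-17. -10.  78.] [30. -9. 73.]
171 [-27. -12.  76.] [-16.  -8.  73.] [ 28. -18.  74.]
172 [-27. -15.  74.] [-18. -16.  74.] [ 28. -22.  73.]
173 [-28. -16.  71.] [-18. -16.  70.] [ 28. -20.  68.]
174 [-28. -17.  68.] [-18. -17.  67.] [ 28. -22.  65.]
175 [-28. -21.  66.] [-18. -18.  64.] [ 27. -24.  63.]
176 [-28. -22.  63.] [-19. -22.  62.] [ 26. -31.  63.]
177 [-29. -23.  60.] [-18. -17.  55.] [ 27. -28.  57.]
178 [-30. -32.  62.] [-17. -13.  49.] [ 28. -25.  52.]
179 [-30. -32.  58.] [-11.  18.  26.] [ 30. -16.  42.]
180 [-22.  14.  25.] [-11.  19.  22.] [ 30. -15.  38.]
181 [-18.  38.   7.] [-8. 33.  9.] [ 30. -16.  35.]
```

```bash

python3 - <<'E'
from go import *
def rf(P): 
    D=P-np.array([RX,RY,0]);return np.stack([np.cos(RA)*D[...,0]+np.sin(RA)*D[...,1],-np.sin(RA)*D[...,0]+np.cos(RA)*D[...,1],P[...,2]],-1)*1e3
for f in("b4.npz","b6.npz"):
    F=rf(wp("side",np.load(f)["d"]))
    G=F[166:176,312:319].reshape(-1,3);A=np.c_[G,np.ones(len(G))]
    from numpy.linalg import svd
    n=svd(G-G.mean(0))[2][2];print(f,G.mean(0).round(1),"normal",n.round(3))
    print(F[160:182,315,1:].round(0).tolist())
E
```

```text
b4.npz [-29.7  -9.6  76.9] normal [-0.081  0.709 -0.701]
[[204.0, -3.0], [195.0, -2.0], [184.0, -0.0], [176.0, 0.0], [5.0, 93.0], [3.0, 90.0], [1.0, 88.0], [1.0, 84.0], [-2.0, 82.0], [-7.0, 81.0], [-7.0, 77.0], [-10.0, 75.0], [-10.0, 72.0], [-16.0, 71.0], [-17.0, 68.0], [-23.0, 68.0], [-21.0, 63.0], [-29.0, 64.0], [-34.0, 64.0], [-31.0, 58.0], [-27.0, 52.0], [-13.0, 39.0]]
b6.npz [-32.5 -24.9  85.8] normal [ 0.986 -0.163  0.02 ]
[[203.0, -2.0], [196.0, -2.0], [189.0, -3.0], [179.0, -1.0], [8.0, 91.0], [1.0, 91.0], [3.0, 86.0], [-1.0, 85.0], [-0.0, 81.0], [-7.0, 81.0], [-10.0, 79.0], [-13.0, 77.0], [-13.0, 73.0], [-19.0, 73.0], [-18.0, 69.0], [-18.0, 65.0], [-20.0, 62.0], [-30.0, 65.0], [-33.0, 63.0], [-29.0, 56.0], [-28.0, 52.0], [-19.0, 43.0]]
```

Call:
apply_moves:
  deltas:
    - [0.3,[0,0.7,0],0]
    - [0.3,[0,0.7,0],0]
    - [0.3,[0,0.4,0],0]
    - [0.3,[0,0,0],0]
    - [0.3,[0.5,0,0],0]
    - [0.3,[0.5,0,0],0]
    - [0.3,[0,0,0],0]

```text
time: 12.0
tool_pos: [0.5987, 0.055, 0.0634]
ee_rot: [-0.079, 0.715, 0.062, 0.692]
contact_force: [0.4, 0.3, 0.3]
gripper_width: 0.0601
```

```bash

python3 - <<'E'
from go import *
rest(14,.057)
E
```

```text
t 12.0 pos [0.5987 0.055  0.0634] phi 1.771 tilt [-0.0308 -0.0266] q7 1.62 w 0.0601 F [0.4 0.3 0.3]
shift cm [ 0.65  0.22 -0.38] spin 0.01 alt -3.132
rest frame x,y mm 4.0 12.0
```

Call:
apply_moves:
  deltas:
    - [0.3,[0.5,0.1,-0.2],0]
    - [0.3,[0.1,0,0],0]
    - [0.3,[0,0,0],0]
    - [0.35,[0,-0.5,0],0]
    - [0.35,[0,-0.5,0],0]
    - [0.35,[0,0,0],0]

```text
time: 12.6
tool_pos: [0.601, 0.0423, 0.0588]
ee_rot: [-0.079, 0.713, 0.061, 0.694]
contact_force: [-0.2, -0.5, 0.5]
gripper_width: 0.0553
```

```bash

python3 - <<'E'
from go import *
rest(-13,.058)
b,d=get_image("side");crop(b,290,130,350,205,9,"pics/b7.png")
E
```

```text
t 12.6 pos [0.601  0.0423 0.0588] phi 1.769 tilt [-0.0248 -0.0292] q7 1.64 w 0.0553 F [-0.2 -0.5  0.5]
shift cm [ 0.12 -1.2  -0.4 ] spin 0.009 alt -3.133
rest frame x,y mm 3.9 -1.0
```

View pics/b7.png

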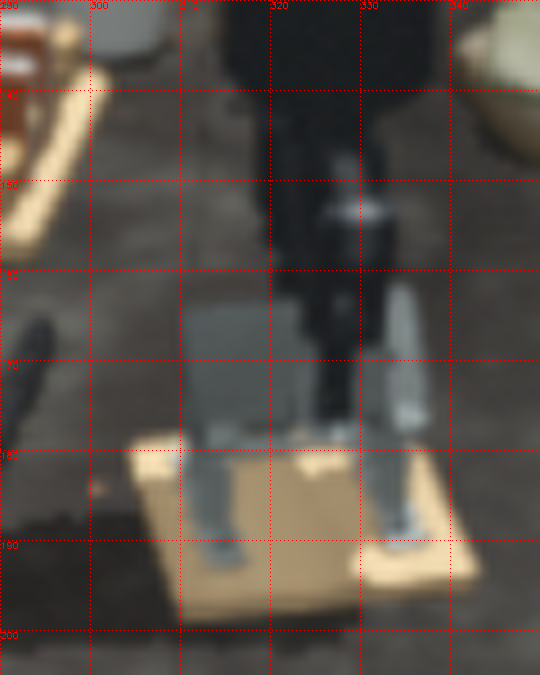

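Call:
apply_moves:
  deltas:
    - [0.35,[0,-0.4,-0.1],0]
    - [0.35,[0,-0.4,-0.1],0]
    - [0.35,[0,0,0],0]

```text
time: 12.95
tool_pos: [0.6003, 0.0396, 0.0586]
ee_rot: [-0.079, 0.713, 0.064, 0.694]
contact_force: [-0.8, 0.1, 0.6]
gripper_width: 0.0554
```

```bash

python3 - <<'E'
from go import *
rest(-13,.058)
b,d=get_image("side");crop(b,290,130,350,205,9,"pics/b8.png")
a,d=get_image("top");crop(a,250,150,350,230,7,"pics/b8t.png")
E
```

```text
t 12.95 pos [0.6003 0.0396 0.0586] phi 1.773 tilt [-0.025  -0.0231] q7 1.65 w 0.0554 F [-0.8  0.1  0.6]
shift cm [ 0.08 -0.94 -0.28] spin 0.012 alt -3.129
rest frame x,y mm 2.7 -3.5
```

View pics/b8.png

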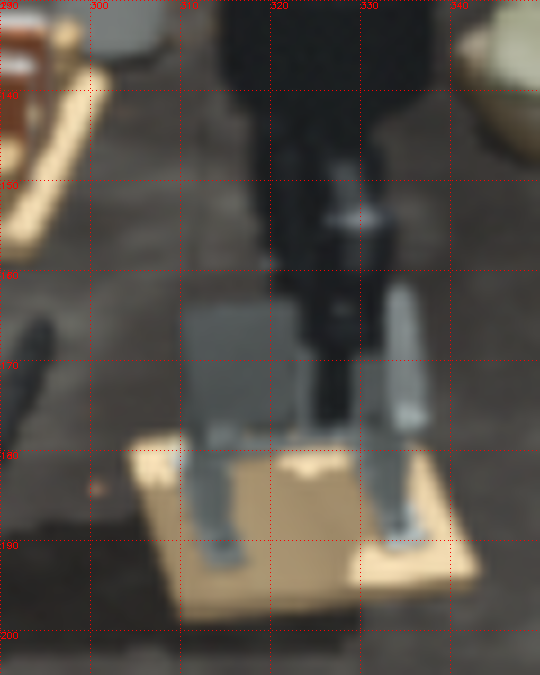

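View pics/b8t.png

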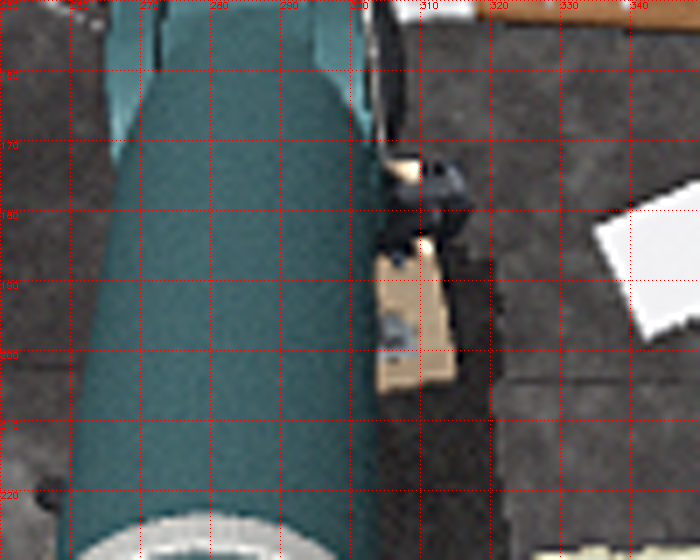

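Call:
apply_moves:
  deltas:
    - [0.35,[0,-0.8,-0.2],0]

```text
time: 13.15
tool_pos: [0.6005, 0.0377, 0.0595]
ee_rot: [-0.077, 0.712, 0.068, 0.695]
contact_force: [-1.5, 24.3, 10.0]
gripper_width: 0.0559
```

```bash
python3 -c "
from go import *
rest(-13,.058)"
```

```text
t 13.15 pos [0.6005 0.0377 0.0595] phi 1.776 tilt [-0.0232 -0.0157] q7 1.66 w 0.0559 F [-1.5 24.3 10. ]
shift cm [ 0.16 -0.76 -0.26] spin 0.015 alt -3.127
rest frame x,y mm 2.6 -5.4
```

```bash

python3 - <<'E'
from go import *
b,d=get_image("side");crop(b,300,135,345,195,13,"pics/b9.png");np.savez("b9.npz",im=b,d=d)
F=wp("side",d);D=F-np.array([RX,RY,0]);F=np.stack([np.cos(RA)*D[...,0]+np.sin(RA)*D[...,1],-np.sin(RA)*D[...,0]+np.cos(RA)*D[...,1],F[...,2]],-1)*1e3
for v in range(150,182,1):print(v,[F[v,u].round(0).astype(int).tolist() for u in (314,318,321,323,326,331)])
E
```

```text
150 [[17, 280, 1], [-16, 15, 138], [-14, -26, 158], [-8, -26, 158], [-3, -50, 170], [14, -43, 164]]
151 [[17, 279, -3], [-16, 16, 134], [-15, -29, 156], [-8, -28, 155], [-3, -48, 165], [18, -25, 152]]
152 [[15, 268, -2], [-16, 14, 131], [-14, -26, 151], [-8, -30, 153], [-2, -45, 160], [17, -31, 151]]
153 [[13, 259, -1], [-16, 16, 126], [-15, -31, 150], [-9, -33, 151], [0, -35, 151], [17, -30, 147]]
154 [[13, 256, -4], [28, 249, -2], [-15, -31, 147], [-8, -31, 146], [-8, -73, 168], [8, -72, 166]]
155 [[12, 249, -5], [25, 235, 1], [-15, -31, 143], [-8, -30, 142], [-9, -77, 167], [8, -73, 164]]
156 [[9, 232, 0], [-13, 31, 107], [-15, -32, 141], [-7, -27, 137], [-7, -72, 161], [8, -73, 160]]
157 [[8, 229, -3], [-13, 31, 103], [-15, -33, 138], [2, 23, 107], [-7, -71, 157], [7, -75, 158]]
158 [[7, 220, -2], [22, 216, -1], [-15, -33, 134], [-9, -36, 135], [-7, -70, 153], [8, -71, 152]]
159 [[5, 209, -1], [21, 211, -3], [-15, -32, 130], [-10, -38, 133], [-7, -71, 150], [8, -73, 150]]
160 [[4, 204, -2], [19, 203, -3], [-15, -32, 126], [-10, -38, 129], [-7, -71, 147], [9, -68, 144]]
161 [[3, 1
[... 1304 characters left out ...]
68], [-9, -40, 80], [-1, -47, 83], [22, -20, 65]]
175 [[-34, -17, 65], [-21, -19, 64], [-13, -27, 68], [-9, -39, 75], [0, -45, 78], [20, -28, 66]]
176 [[-35, -23, 65], [-22, -24, 64], [-12, -22, 62], [-9, -39, 71], [0, -45, 74], [22, -18, 56]]
177 [[-36, -28, 64], [-22, -23, 60], [-11, -19, 56], [-9, -43, 70], [0, -45, 70], [32, 24, 26]]
178 [[-37, -31, 62], [-20, -11, 48], [3, 56, 6], [-9, -42, 66], [0, -44, 66], [30, 15, 28]]
179 [[-37, -32, 58], [-14, 21, 24], [-4, 20, 24], [3, 18, 25], [12, 11, 28], [30, 15, 24]]
180 [[-35, -24, 50], [-15, 14, 25], [-4, 16, 23], [4, 21, 19], [17, 37, 8], [26, -3, 31]]
181 [[-34, -15, 40], [-12, 30, 11], [-1, 33, 8], [6, 31, 8], [16, 30, 8], [25, -9, 31]]
```

View pics/b9.png

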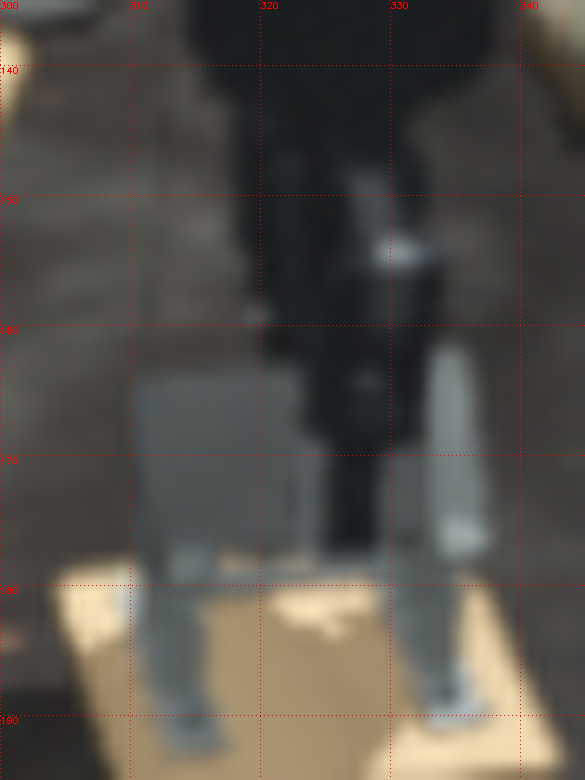

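Call:
apply_moves:
  deltas:
    - [0.35,[-0.4,-0.1,0],0]
    - [0.35,[-0.4,-0.3,0],0]
    - [0.35,[-0.4,-0.3,0],0]

```text
time: 13.5
tool_pos: [0.6016, 0.0351, 0.0725]
ee_rot: [-0.077, 0.712, 0.071, 0.694]
contact_force: [-1.8, 5.0, 1.3]
gripper_width: 0.0554
```

```bash

python3 - <<'E'
from go import *
rest(-13,.058)
b,d=get_image("side");crop(b,300,135,345,195,10,"pics/c1.png")
E
```

```text
t 13.5 pos [0.6016 0.0351 0.0725] phi 1.78 tilt [-0.0242 -0.0108] q7 1.68 w 0.0554 F [-1.8  5.   1.3]
shift cm [ 1.46 -0.47 -0.28] spin 0.019 alt -3.123
rest frame x,y mm 3.1 -8.2
```

View pics/c1.png

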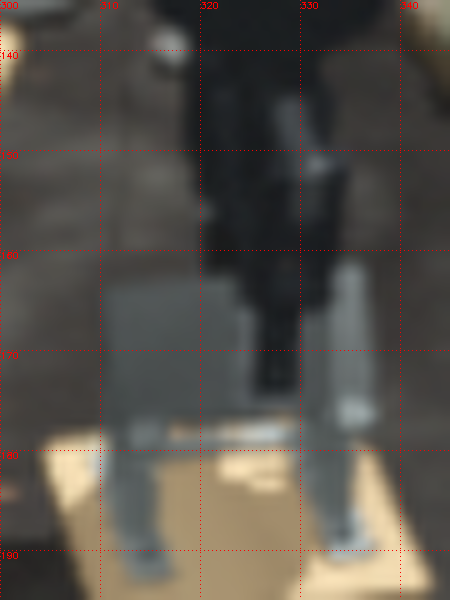

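Call:
apply_moves:
  deltas:
    - [0.35,[0,0.5,-0.1],0]
    - [0.35,[0,0.5,-0.1],0]
    - [0.35,[0,0.2,-0.1],0]
    - [0.35,[0.6,0,0],0]
    - [0.35,[0.6,0,0],0]
    - [0.35,[0.2,0,0],0]
    - [0.35,[0,0,0],0]

```text
time: 14.25
tool_pos: [0.5955, 0.0391, 0.057]
ee_rot: [-0.077, 0.713, 0.066, 0.694]
contact_force: [0.6, -0.1, 0.5]
gripper_width: 0.0554
```

```bash

python3 - <<'E'
from go import *
rest(-3,.060)
E
```

```text
t 14.25 pos [0.5955 0.0391 0.057 ] phi 1.774 tilt [-0.0247 -0.0176] q7 1.66 w 0.0554 F [ 0.6 -0.1  0.5]
shift cm [-0.31 -0.01  0.2 ] spin 0.013 alt -3.129
rest frame x,y mm -2.1 -3.0
```

Call:
apply_moves:
  deltas:
    - [0.35,[-0.2,-0.6,0],0]
    - [0.35,[-0.4,-0.7,0.1],0]
    - [0.35,[-0.4,-0.7,0.1],0]

```text
time: 14.55
tool_pos: [0.597, 0.0329, 0.0668]
ee_rot: [-0.075, 0.716, 0.075, 0.69]
contact_force: [-5.5, 6.5, 5.2]
gripper_width: 0.0558
```

```bash

python3 - <<'E'
from go import *
rest(-13,.058)
b,d=get_image("side");crop(b,300,135,345,195,10,"pics/c2.png")
E
```

```text
t 14.55 pos [0.597  0.0329 0.0668] phi 1.782 tilt [-0.0355 -0.0036] q7 1.69 w 0.0558 F [-5.5  6.5  5.2]
shift cm [ 0.88 -0.37  0.2 ] spin 0.021 alt -3.12
rest frame x,y mm -1.8 -9.4
```

View pics/c2.png

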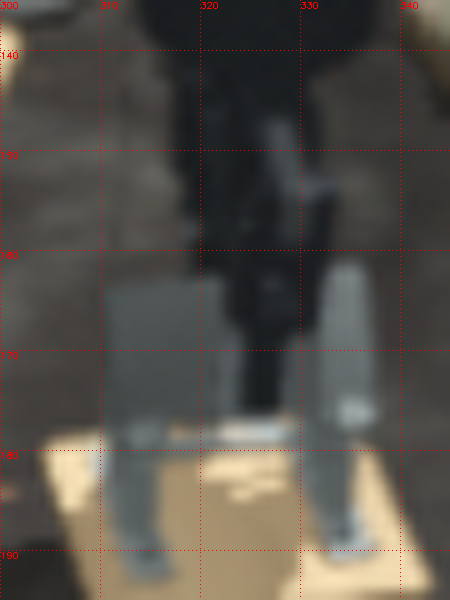

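Call:
apply_moves:
  deltas:
    - [0.35,[-0.4,-0.9,0],0]
    - [0.35,[-0.4,-0.9,0],0]
    - [0.35,[-0.3,-0.9,0],0]

```text
time: 14.9
tool_pos: [0.6023, 0.0136, 0.0801]
ee_rot: [-0.074, 0.716, 0.08, 0.69]
contact_force: [-0.5, 1.5, -0.2]
gripper_width: 0.0553
```

```bash

python3 - <<'E'
from go import *
rest(-13,.058)
b,d=get_image("side");crop(b,300,135,345,195,10,"pics/c3.png")
E
```

```text
t 14.9 pos [0.6023 0.0136 0.0801] phi 1.789 tilt [-0.0378  0.0047] q7 1.74 w 0.0553 F [-0.5  1.5 -0.2]
shift cm [2.22 1.6  0.16] spin 0.028 alt -3.113
rest frame x,y mm -0.3 -29.3
```

View pics/c3.png

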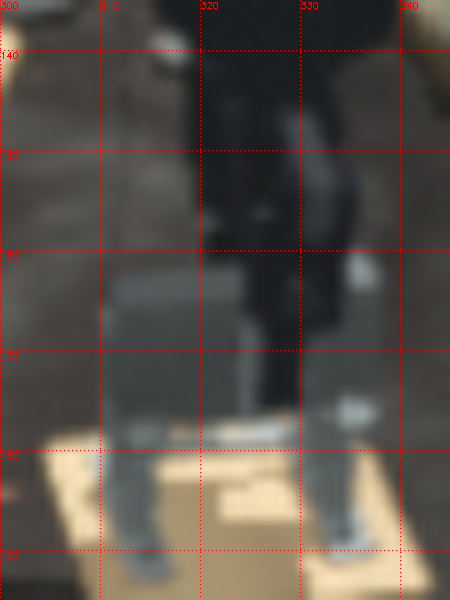

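Call:
apply_moves:
  deltas:
    - [0.45,[0,0.2,0],0]
    - [0.52,[0,0.35,0],0]
    - [0.6,[0,0.35,0],0]
    - [0.68,[0,0.3,0],0]
    - [0.68,[0,0,0],0]

```text
time: 15.45
tool_pos: [0.6018, 0.0169, 0.0811]
ee_rot: [-0.074, 0.715, 0.074, 0.691]
contact_force: [-0.9, 2.4, 2.0]
gripper_width: 0.0276
```

```bash

python3 - <<'E'
from go import *
rest(-13,.058)
b,d=get_image("side");crop(b,300,135,345,195,10,"pics/c4.png")
E
```

```text
t 15.45 pos [0.6018 0.0169 0.0811] phi 1.782 tilt [-0.0337 -0.0035] q7 1.72 w 0.0276 F [-0.9  2.4  2. ]
shift cm [2.31 1.29 0.12] spin 0.021 alt -3.121
rest frame x,y mm -0.1 -26.0
```

View pics/c4.png

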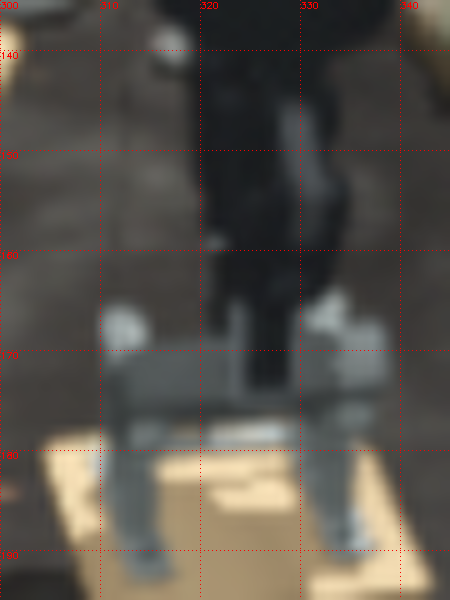

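```bash
sed -i 's/RX,RY,RA=.597,.0425,.19/RX,RY,RA=.597,.038,.19/' go.py; python3 -c "
from go import *
rest(-19,.072)"
```

```text
t 15.5 pos [0.6017 0.0171 0.081 ] phi 1.782 tilt [-0.0338 -0.0032] q7 1.72 w 0.0272 F [ 0.7 -2.6  2.4]
shift cm [ 0.91  0.24 -0.04] spin 0.021 alt -3.121
rest frame x,y mm 0.7 -21.4
```

Call:
apply_moves:
  deltas:
    - [0.5,[-0.2,0,0],0]
    - [0.42,[0,0,0],0]
    - [0.42,[0,0,0],0]

```text
time: 15.8
tool_pos: [0.6011, 0.0182, 0.0824]
ee_rot: [-0.075, 0.716, 0.075, 0.69]
contact_force: [0.1, -0.4, 0.0]
gripper_width: 0.0496
```

```bash

python3 - <<'E'
from go import *
rest(-19,.072)
b,d=get_image("side");crop(b,300,135,345,195,10,"pics/c5.png")
F=wp("side",d);D=F-np.array([RX,RY,0]);F=np.stack([np.cos(RA)*D[...,0]+np.sin(RA)*D[...,1],-np.sin(RA)*D[...,0]+np.cos(RA)*D[...,1],F[...,2]],-1)*1e3
for v in range(166,180,1):print(v,[F[v,u].round(0).astype(int).tolist() for u in (314,318,321)])
E
```

```text
t 15.8 pos [0.6011 0.0182 0.0824] phi 1.783 tilt [-0.0353 -0.0027] q7 1.72 w 0.0496 F [ 0.1 -0.4  0. ]
shift cm [1.04 0.11 0.01] spin 0.022 alt -3.119
rest frame x,y mm 0.3 -20.2
166 [[-3, 162, -2], [11, 156, 0], [-8, 3, 87]]
167 [[-5, 154, -2], [10, 150, -1], [21, 149, -1]]
168 [[-6, 146, -1], [8, 142, 0], [20, 144, -2]]
169 [[-7, 140, -2], [-22, -22, 91], [-13, -27, 94]]
170 [[-36, -27, 92], [-23, -28, 92], [-13, -27, 90]]
171 [[-36, -29, 90], [-23, -28, 87], [-14, -33, 90]]
172 [[-36, -28, 85], [-23, -29, 85], [-14, -33, 86]]
173 [[-37, -31, 84], [-24, -35, 84], [-15, -35, 83]]
174 [[-37, -34, 81], [-24, -35, 81], [-15, -36, 80]]
175 [[-38, -41, 82], [-24, -33, 76], [-14, -34, 75]]
176 [[-37, -32, 73], [-23, -30, 70], [-13, -26, 67]]
177 [[-35, -23, 64], [-21, -20, 60], [-11, -17, 57]]
178 [[-36, -25, 61], [-20, -10, 51], [4, 58, 8]]
179 [[-36, -27, 59], [-14, 22, 26], [-3, 22, 26]]
```

View pics/c5.png

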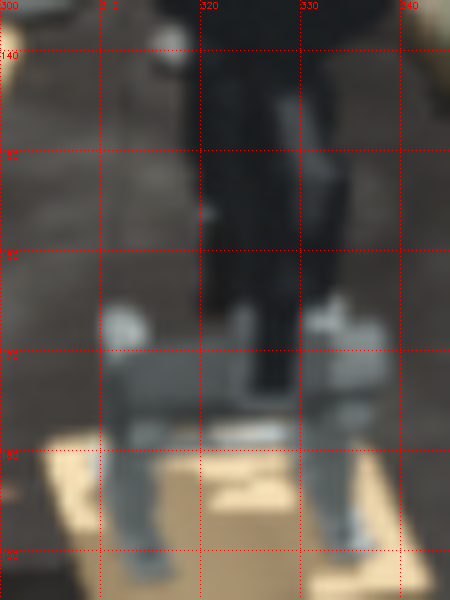

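Call:
apply_moves:
  deltas:
    - [0.42,[0.5,0,0],0]
    - [0.42,[0.5,0,0],0]
    - [0.42,[0.2,0,0],0]
    - [0.42,[0,0,0],0]

```text
time: 16.25
tool_pos: [0.6, 0.0186, 0.0686]
ee_rot: [-0.075, 0.716, 0.076, 0.69]
contact_force: [0.6, -0.7, -0.3]
gripper_width: 0.0498
```

```bash

python3 - <<'E'
from go import *
rest(-15,.07)
E
```

```text
t 16.25 pos [0.6    0.0186 0.0686] phi 1.784 tilt [-0.0367 -0.0025] q7 1.72 w 0.0498 F [ 0.6 -0.7 -0.3]
shift cm [-0.14  0.46  0.08] spin 0.023 alt -3.119
rest frame x,y mm -0.7 -19.6
```

Call:
apply_moves:
  deltas:
    - [0.42,[0,0.4,0],0]
    - [0.42,[0,0.4,0],0]
    - [0.42,[-0.2,0.5,0],0]
    - [0.42,[-0.4,0.5,0],0]

```text
time: 16.65
tool_pos: [0.5975, 0.0304, 0.0752]
ee_rot: [-0.076, 0.716, 0.071, 0.69]
contact_force: [-0.5, -5.8, 1.6]
gripper_width: 0.0497
```

```bash

python3 - <<'E'
from go import *
rest(0,.07)
b,d=get_image("side");crop(b,300,135,345,195,10,"pics/c6.png")
E
```

```text
t 16.65 pos [0.5975 0.0304 0.0752] phi 1.78 tilt [-0.0349 -0.0101] q7 1.69 w 0.0497 F [-0.5 -5.8  1.6]
shift cm [0.51 0.76 0.13] spin 0.019 alt -3.123
rest frame x,y mm -1.0 -7.6
```

View pics/c6.png

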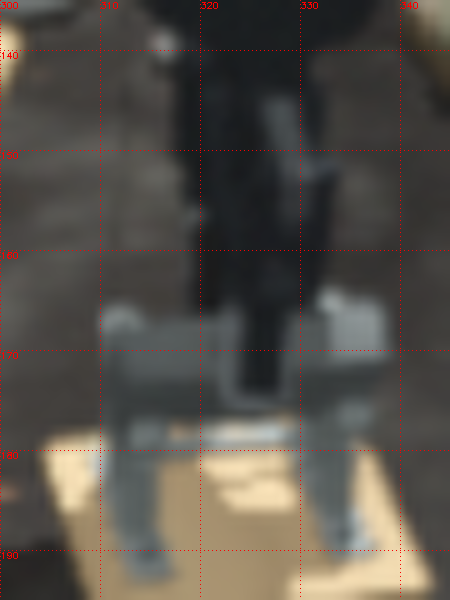

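Call:
apply_moves:
  deltas:
    - [0.47,[-0.4,0.4,0],0]
    - [0.52,[-0.4,0.3,0],0]

```text
time: 16.9
tool_pos: [0.5974, 0.032, 0.0857]
ee_rot: [-0.077, 0.715, 0.068, 0.691]
contact_force: [1.1, -0.8, -0.4]
gripper_width: 0.0412
```

```bash

python3 - <<'E'
from go import *
rest(0,.07)
b,d=get_image("side");crop(b,300,135,345,195,10,"pics/c7.png")
E
```

```text
t 16.9 pos [0.5974 0.032  0.0857] phi 1.776 tilt [-0.0324 -0.0164] q7 1.67 w 0.0412 F [ 1.1 -0.8 -0.4]
shift cm [1.56 0.61 0.14] spin 0.015 alt -3.127
rest frame x,y mm -0.7 -6.0
```

View pics/c7.png

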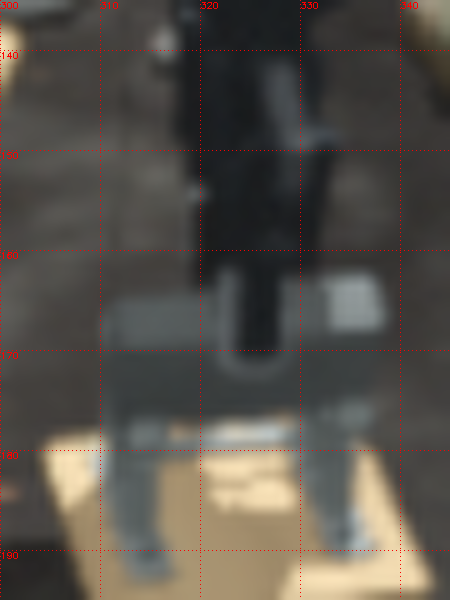

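Call:
apply_moves:
  deltas:
    - [0.57,[0.15,0.35,0],0]
    - [0.6,[0.1,0.35,0],0]

```text
time: 17.15
tool_pos: [0.5972, 0.0392, 0.0848]
ee_rot: [-0.077, 0.714, 0.067, 0.693]
contact_force: [0.1, -0.5, 1.3]
gripper_width: 0.034
```

```bash

python3 - <<'E'
from go import *
rest(0,.07)
b,d=get_image("side");crop(b,300,135,345,195,10,"pics/c8.png")
E
```

```text
t 17.15 pos [0.5972 0.0392 0.0848] phi 1.775 tilt [-0.0286 -0.0162] q7 1.66 w 0.034 F [ 0.1 -0.5  1.3]
shift cm [ 1.48 -0.09  0.  ] spin 0.014 alt -3.127
rest frame x,y mm 0.4 1.1
```

View pics/c8.png

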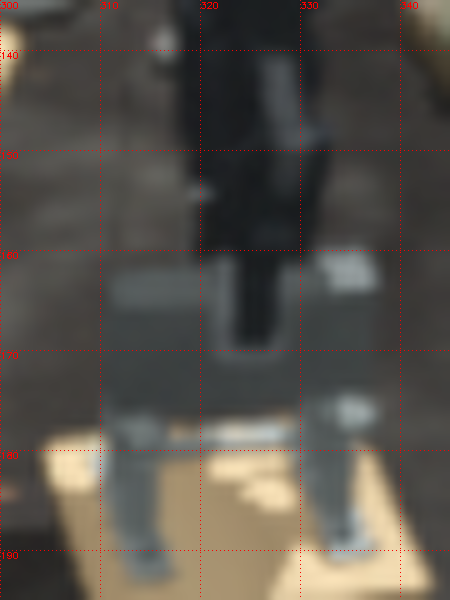

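Call:
apply_moves:
  deltas:
    - [0.7,[0,0,0],0]
    - [0.8,[0,0,0],0]
    - [0.9,[0,0,0],0]
    - [0.9,[0,0,0],0]
    - [0.9,[0,0,0],0]
  grip_force: 40

```text
time: 17.7
tool_pos: [0.5969, 0.0406, 0.0843]
ee_rot: [-0.078, 0.714, 0.068, 0.692]
contact_force: [-0.3, -2.6, 2.8]
gripper_width: 0.0207
```

```bash

python3 - <<'E'
from go import *
rest(0,.07)
b,d=get_image("side");crop(b,300,135,345,195,10,"pics/c9.png")
E
```

```text
t 17.7 pos [0.5969 0.0406 0.0843] phi 1.778 tilt [-0.0295 -0.0161] q7 1.66 w 0.0207 F [-0.3 -2.6  2.8]
shift cm [ 1.43 -0.25  0.01] spin 0.017 alt -3.125
rest frame x,y mm 0.4 2.6
```

View pics/c9.png

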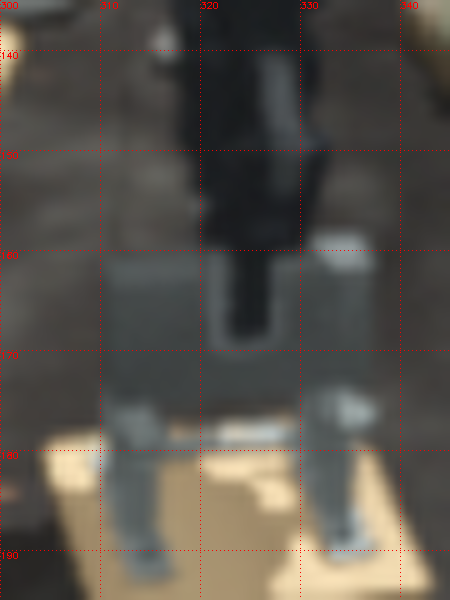

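Call:
apply_moves:
  deltas:
    - [0.95,[-0.5,0,0],0]
    - [0.95,[-1.5,0,0],0]
    - [0.95,[-2,0,0],0]
    - [0.95,[-2,0,0],0]
    - [0.95,[-2,0,0],0]
    - [0.95,[0,0,0],0]
  grip_force: 70

```text
time: 18.35
tool_pos: [0.5962, 0.047, 0.1672]
ee_rot: [-0.077, 0.716, 0.072, 0.69]
contact_force: [-0.3, -0.4, -2.0]
gripper_width: 0.02
```

```bash

python3 - <<'E'
from go import *
to(.565,-.339,1.546)
b,d=get_image("side");crop(b,290,95,360,195,6,"pics/d1.png")
E
```

```text
t 18.35 pos [0.5962 0.047  0.1672] phi 1.781 tilt [-0.0367 -0.0112] q7 1.66 w 0.02 F [-0.3 -0.4 -2. ]
shift cm [  0.55 -37.09 -11.11] spin 0.235 alt -2.906
```

View pics/d1.png

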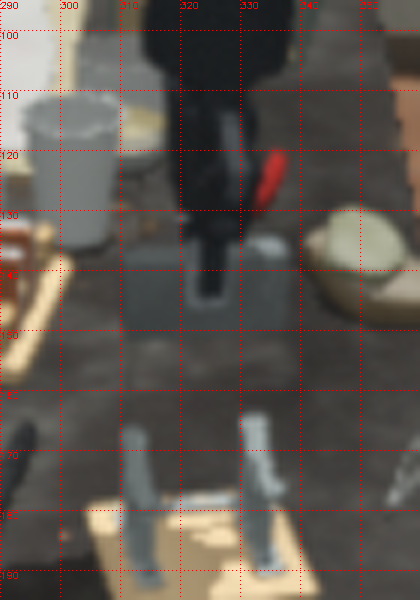

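Call:
apply_moves:
  deltas:
    - [0.95,[-0.1,-1.5,-0.4],0.015]
    - [0.95,[-0.1,-2.5,-0.75],0.015]
    - [0.95,[-0.1,-2.5,-0.75],0.015]
    - [0.95,[-0.1,-2.5,-0.75],0.015]
    - [0.95,[-0.1,-2.5,-0.75],0.015]
    - [0.95,[-0.1,-2.5,-0.75],0.015]
    - [0.95,[-0.1,-2.5,-0.75],0.015]
    - [0.95,[-0.1,-2.5,-0.75],0.015]
    - [0.95,[-0.1,-2.5,-0.75],0.015]
    - [0.95,[-0.1,-2.5,-0.75],0.015]
    - [0.95,[0,0,0],0]

```text
time: 19.5
tool_pos: [0.5422, -0.2195, 0.1673]
ee_rot: [-0.019, 0.73, 0.012, 0.683]
contact_force: [-0.1, 0.2, -2.1]
gripper_width: 0.0194
```

```bash
python3 go.py .565 -.339 1.546
```

```text
t 19.5 pos [ 0.5422 -0.2195  0.1673] phi 1.614 tilt [-0.0658 -0.0116] q7 1.97 w 0.0194 F [-0.1  0.2 -2.1]
shift cm [-1.000e-02 -1.204e+01  1.760e+00] spin 0.068 alt -3.074
```

Call:
apply_moves:
  deltas:
    - [0.95,[0,-1.4,0.25],0.01]
    - [0.95,[0,-1.4,0.25],0.01]
    - [0.95,[0,-1.4,0.25],0.01]
    - [0.95,[0,-1.4,0.25],0.01]
    - [0.95,[0,-1.4,0.25],0.01]
    - [0.95,[0,-1.4,0.25],0.01]
    - [0.95,[0,-1.0,0.2],0]
    - [0.95,[0,0,0],0]

```text
time: 20.3
tool_pos: [0.56, -0.3224, 0.1637]
ee_rot: [0.004, 0.732, -0.012, 0.682]
contact_force: [-0.0, -0.1, -2.2]
gripper_width: 0.0199
```

```bash
python3 go.py .565 -.339 1.546
```

```text
t 20.3 pos [ 0.56   -0.3224  0.1637] phi 1.547 tilt [-0.0706 -0.0107] q7 2.07 w 0.0199 F [-0.  -0.1 -2.2]
shift cm [-0.02 -1.65  0.54] spin 0.001 alt -3.14
```

Call:
apply_moves:
  deltas:
    - [0.95,[0.8,-0.8,0.25],0]
    - [0.95,[0.8,-0.5,0.2],0]
    - [0.95,[0.8,0,0],0]
    - [0.95,[0.8,0,0],0]
    - [0.95,[0.8,0,0],0]
    - [0.95,[0,0,0],0]

```text
time: 20.9
tool_pos: [0.5612, -0.334, 0.1187]
ee_rot: [0.004, 0.732, -0.01, 0.681]
contact_force: [-0.4, 0.5, -2.2]
gripper_width: 0.0196
```

```bash
python3 go.py .565 -.339 1.546;python3 - <<'E'
from h import *
b,_=get_image("side");a,_=get_image("top")
crop(b,270,190,350,300,6,"pics/d2.png");crop(a,370,150,450,230,7,"pics/d3.png")
E
```

```text
t 20.9 pos [ 0.5612 -0.334   0.1187] phi 1.55 tilt [-0.0728 -0.0076] q7 2.09 w 0.0196 F [-0.4  0.5 -2.2]
shift cm [-0.02 -0.49  0.39] spin 0.004 alt -3.137
```

View pics/d2.png

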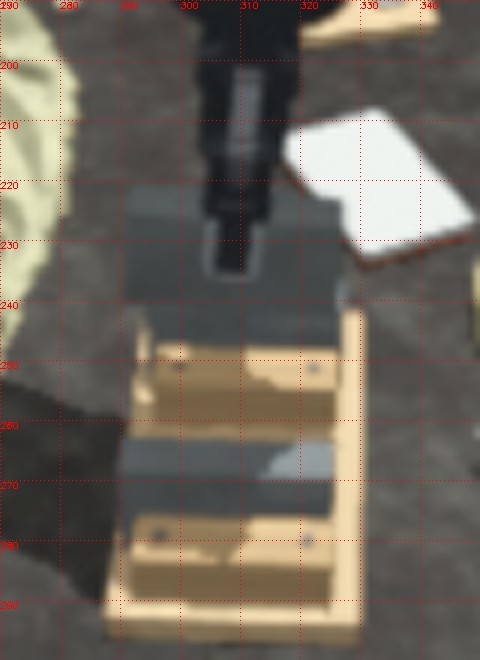

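View pics/d3.png

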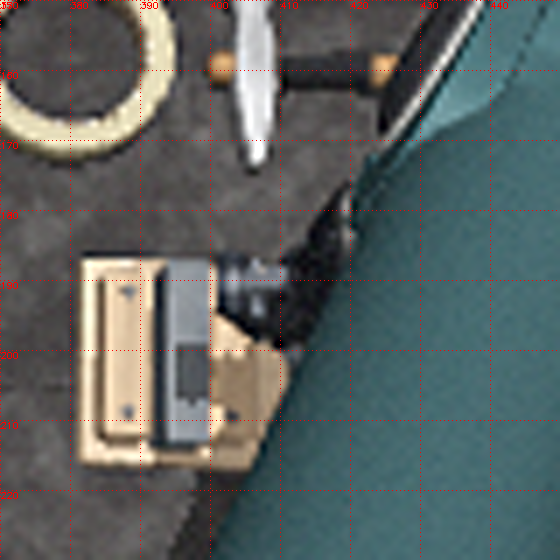

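Call:
apply_moves:
  deltas:
    - [0.95,[0,-0.4,0.3],0]
    - [0.95,[0,0,0],0]

```text
time: 21.2
tool_pos: [0.5659, -0.339, 0.1209]
ee_rot: [0.004, 0.731, -0.011, 0.682]
contact_force: [-0.7, -0.2, -1.0]
gripper_width: 0.0197
```

```bash
python3 go.py .565 -.339 1.546
```

```text
t 21.2 pos [ 0.5659 -0.339   0.1209] phi 1.551 tilt [-0.069  -0.0095] q7 2.09 w 0.0197 F [-0.7 -0.2 -1. ]
shift cm [ 0.01 -0.01 -0.09] spin 0.005 alt -3.137
```

Call:
apply_moves:
  deltas:
    - [0.95,[0.8,0,0.06],0]
    - [0.95,[0.8,0,0.06],0]
    - [0.95,[0.8,0,0.06],0]
    - [0.95,[0.8,0,0.06],0]
    - [0.95,[0,0,0],0]

```text
time: 21.7
tool_pos: [0.5662, -0.3394, 0.0863]
ee_rot: [0.004, 0.731, -0.011, 0.682]
contact_force: [-0.0, 1.2, -1.6]
gripper_width: 0.0195
```

```bash
python3 go.py .565 -.339 1.546
```

```text
t 21.7 pos [ 0.5662 -0.3394  0.0863] phi 1.551 tilt [-0.0686 -0.0096] q7 2.1 w 0.0195 F [-0.   1.2 -1.6]
shift cm [ 0.01  0.03 -0.12] spin 0.005 alt -3.137
```

Call:
apply_moves:
  deltas:
    - [0.95,[0.6,0.02,0],0]
    - [0.95,[0.6,0.01,0.03],0]
    - [0.95,[0.5,0,0.03],0]
    - [0.95,[0,0,0],0]

```text
time: 22.1
tool_pos: [0.5655, -0.3391, 0.0673]
ee_rot: [0.004, 0.731, -0.011, 0.682]
contact_force: [0.3, 0.0, -2.5]
gripper_width: 0.0195
```

```bash
python3 go.py .565 -.339 1.546;python3 - <<'E'
from h import *
b,_=get_image("side")
crop(b,270,190,350,300,6,"pics/d4.png")
E
```

```text
t 22.1 pos [ 0.5655 -0.3391  0.0673] phi 1.551 tilt [-0.0691 -0.0093] q7 2.1 w 0.0195 F [ 0.3  0.  -2.5]
shift cm [ 0.    0.01 -0.05] spin 0.005 alt -3.137
```

View pics/d4.png

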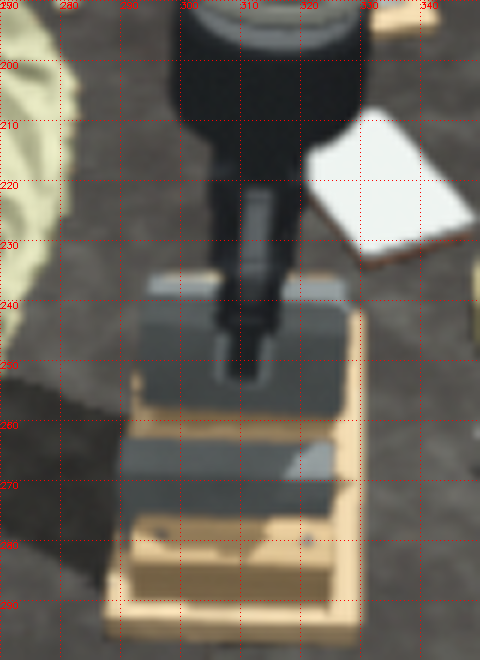

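Call:
apply_moves:
  deltas:
    - [0.95,[0.4,0,0.03],0]
    - [0.95,[0.4,0,0.03],0]
    - [0.95,[0.3,0,0.02],0]

```text
time: 22.45
tool_pos: [0.5667, -0.3396, 0.0571]
ee_rot: [0.003, 0.73, -0.011, 0.683]
contact_force: [-0.4, 0.2, -1.7]
gripper_width: 0.0195
```

```bash
python3 go.py .565 -.339 1.546
```

```text
t 22.45 pos [ 0.5667 -0.3396  0.0571] phi 1.551 tilt [-0.0665 -0.0103] q7 2.1 w 0.0195 F [-0.4  0.2 -1.7]
shift cm [ 0.01  0.05 -0.17] spin 0.005 alt -3.137
```

Already inside the groove by about 10 mm with no contact force; continuing.

Call:
apply_moves:
  deltas:
    - [0.95,[0.4,0.03,0],0]
    - [0.95,[0.4,0.01,0],0]
    - [0.95,[0.3,0,0.02],0]

```text
time: 22.75
tool_pos: [0.5662, -0.3394, 0.0452]
ee_rot: [0.003, 0.73, -0.011, 0.683]
contact_force: [-0.9, 0.6, -2.3]
gripper_width: 0.0198
```

```bash
python3 go.py .565 -.339 1.546;python3 - <<'E'
from h import *
b,_=get_image("side")
crop(b,270,190,350,300,6,"pics/d5.png")
E
```

```text
t 22.75 pos [ 0.5662 -0.3394  0.0452] phi 1.551 tilt [-0.0663 -0.0106] q7 2.1 w 0.0198 F [-0.9  0.6 -2.3]
shift cm [ 0.01  0.04 -0.12] spin 0.005 alt -3.137
```

View pics/d5.png

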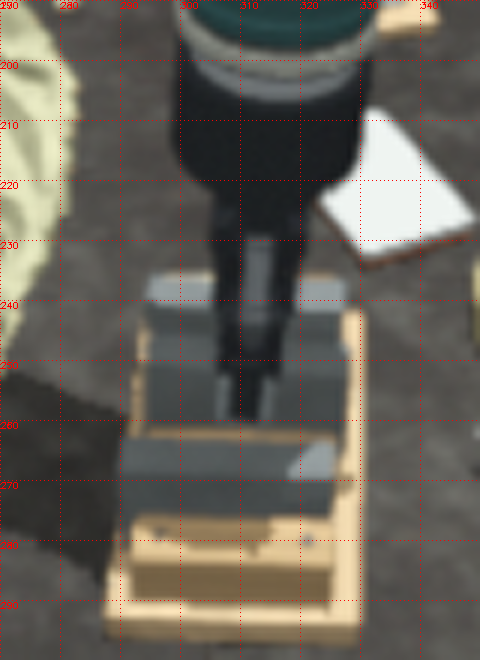

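Call:
apply_moves:
  deltas:
    - [0.95,[0.2,0.02,0],0]
    - [0.95,[0.2,0,0],0]

```text
time: 23.0
tool_pos: [0.5657, -0.3392, 0.0406]
ee_rot: [0.003, 0.73, -0.011, 0.683]
contact_force: [-3.2, 1.6, 11.7]
gripper_width: 0.0195
```

```bash
python3 go.py .565 -.339 1.546
```

```text
t 23.0 pos [ 0.5657 -0.3392  0.0406] phi 1.551 tilt [-0.067  -0.0103] q7 2.1 w 0.0195 F [-3.2  1.6 11.7]
shift cm [ 0.    0.02 -0.07] spin 0.005 alt -3.137
```

Call:
apply_moves:
  deltas:
    - [0.7,[0,0,0],0]
    - [0.63,[0,0,0],0]
    - [0.63,[0,0,0],0]
    - [0.63,[-0.5,0,0],0]
    - [0.63,[-1.5,0,0],0]
    - [0.63,[-2,0,0],0]
    - [0.63,[-2.5,0,0],0]
    - [0.63,[-2.5,0,0],0]
    - [0.63,[-2.5,0,0],0]
    - [0.63,[-2.5,0,0],0]
    - [0.3,[0,0,0],0]

```text
time: 24.1
tool_pos: [0.5775, -0.3389, 0.1951]
ee_rot: [0.002, 0.728, -0.013, 0.686]
contact_force: [0.7, 0.3, -0.3]
gripper_width: 0.0449
```

```bash
python3 go.py .6225 -.1455 .475;python3 - <<'E'
from h import *
b,_=get_image("side");a,_=get_image("top")
crop(b,270,190,350,300,6,"pics/d6.png");crop(a,370,150,450,230,7,"pics/d7.png")
E
```

```text
t 24.1 pos [ 0.5775 -0.3389  0.1951] phi 1.551 tilt [-0.0592 -0.0141] q7 2.08 w 0.0449 F [ 0.7  0.3 -0.3]
shift cm [-0.54 19.42  4.08] spin 1.076 alt -2.066
```

View pics/d6.png

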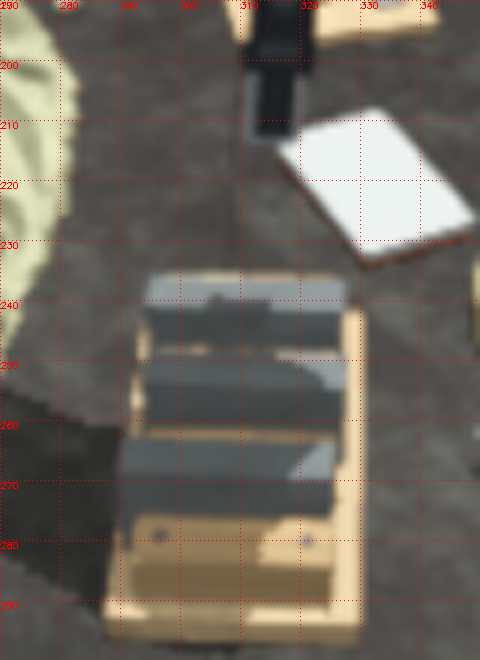

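Call:
apply_moves:
  deltas:
    - [0.12,[0,1.5,0.3],0]
    - [0.12,[0,2.2,0.45],0]
    - [0.12,[0,2.2,0.45],0]
    - [0.12,[0,2.2,0.45],0]
    - [0.12,[0,2.2,0.45],0]
    - [0.12,[0,2.2,0.45],0]
    - [0.12,[0,2.2,0.45],0]
    - [0.12,[0,2.0,0.4],0]
    - [0.12,[0,0,0],0]

```text
time: 25.1
tool_pos: [0.6075, -0.1525, 0.1746]
ee_rot: [0.005, 0.737, -0.007, 0.676]
contact_force: [0.2, 0.8, 0.3]
gripper_width: 0.0749
```

```bash
python3 go.py .6225 -.1455 .475
```

```text
t 25.1 pos [ 0.6075 -0.1525  0.1746] phi 1.554 tilt [-0.0861 -0.0012] q7 1.8 w 0.0749 F [0.2 0.8 0.3]
shift cm [-0.13  0.73  1.48] spin 1.079 alt -2.062
```

Call:
apply_moves:
  deltas:
    - [0.12,[0,0,0],0.1]
    - [0.12,[0,0,0],0.1]
    - [0.12,[0,0,0],0.1]
    - [0.12,[0,0,0],0.1]
    - [0.12,[0,0,0],0.1]
    - [0.12,[0,0,0],0.1]
    - [0.12,[0,0,0],0.1]
    - [0.12,[0,0,0],0.1]
    - [0.12,[0,0,0],0.1]
    - [0.12,[0,0,0],0]

```text
time: 26.1
tool_pos: [0.5985, -0.1546, 0.1651]
ee_rot: [0.307, 0.66, -0.343, 0.594]
contact_force: [-1.0, -1.0, -0.3]
gripper_width: 0.0753
```

```bash
python3 go.py .6225 -.1455 .475
```

```text
t 26.1 pos [ 0.5985 -0.1546  0.1651] phi 0.617 tilt [-0.1062 -0.0014] q7 0.97 w 0.0753 F [-1.  -1.  -0.3]
shift cm [-0.26  2.47  0.63] spin 0.142 alt -3.0
```

Call:
apply_moves:
  deltas:
    - [0.12,[-3,0,0],0]
    - [0.12,[-3,0,0],0]
    - [0.12,[-3,0,0],0]

```text
time: 26.4
tool_pos: [0.6034, -0.1546, 0.25]
ee_rot: [0.303, 0.666, -0.343, 0.589]
contact_force: [-0.1, 0.6, -0.1]
gripper_width: 0.0752
```

```bash
python3 go.py .6225 -.1455 .475; python3 -c "
from bench import *
s=get_state();print(s['q'].round(3),s['effort'].round(1))"
```

```text
t 26.4 pos [ 0.6034 -0.1546  0.25  ] phi 0.624 tilt [-0.1216 -0.0003] q7 0.95 w 0.0752 F [-0.1  0.6 -0.1]
shift cm [-0.23  2.07  0.36] spin 0.149 alt -2.993
[-0.09   0.482  0.388  1.582 -0.152  1.232  0.947] [  0.3 -50.8   5.1 -23.4   0.1  -0.2   0. ]
```

Call:
apply_moves:
  deltas:
    - [0.12,[3,0,0],0]
    - [0.12,[3,0,0],0]
    - [0.12,[3,0,0],0]

```text
time: 26.7
tool_pos: [0.5989, -0.1575, 0.1677]
ee_rot: [0.303, 0.661, -0.339, 0.597]
contact_force: [0.2, 0.6, -0.4]
gripper_width: 0.0758
```

```bash
python3 go.py .6225 -.1455 .475
```

```text
t 26.7 pos [ 0.5989 -0.1575  0.1677] phi 0.63 tilt [-0.1026 -0.0039] q7 0.98 w 0.0758 F [ 0.2  0.6 -0.4]
shift cm [-0.25  2.61  0.4 ] spin 0.155 alt -2.986
```

Call:
apply_moves:
  deltas:
    - [0.12,[0,2.4,1.8],0]
    - [0.12,[0,2.4,1.8],0]
    - [0.12,[0,2.4,1.8],0]

```text
time: 27.0
tool_pos: [0.6806, -0.1601, 0.1505]
ee_rot: [0.3, 0.667, -0.339, 0.591]
contact_force: [0.5, -1.2, -0.1]
gripper_width: 0.0751
```

```bash
python3 go.py .6225 -.1455 .475
```

```text
t 27.0 pos [ 0.6806 -0.1601  0.1505] phi 0.634 tilt [-0.1199 -0.0002] q7 0.97 w 0.0751 F [ 0.5 -1.2 -0.1]
shift cm [ 0.7  -3.8  -4.58] spin 0.159 alt -2.983
```

Call:
apply_moves:
  deltas:
    - [0.12,[0,-2.4,-1.8],0]
    - [0.12,[0,-2.4,-1.8],0]
    - [0.12,[0,-2.4,-1.8],0]

```text
time: 27.3
tool_pos: [0.5932, -0.1587, 0.1512]
ee_rot: [0.294, 0.671, -0.337, 0.591]
contact_force: [0.2, 0.1, 0.6]
gripper_width: 0.075
```

```bash
python3 go.py .6225 -.1455 .475
```

```text
t 27.3 pos [ 0.5932 -0.1587  0.1512] phi 0.647 tilt [-0.1288 -0.003 ] q7 1.0 w 0.075 F [0.2 0.1 0.6]
shift cm [-0.38  3.12  0.69] spin 0.172 alt -2.969
```

Call:
apply_moves:
  deltas:
    - [0.12,[-0.8,0,0],0]
    - [0.12,[-0.8,0,0],0]
    - [0.12,[-0.8,0,0],0]
    - [0.12,[-0.8,0,0],0]
    - [0.12,[-0.8,0,0],0]
    - [0.12,[-0.8,0,0],0]

```text
time: 27.9
tool_pos: [0.5974, -0.1599, 0.2008]
ee_rot: [0.292, 0.673, -0.336, 0.59]
contact_force: [0.3, 0.5, -0.9]
gripper_width: 0.0749
```

```bash
python3 go.py .6225 -.1455 .475
```

```text
t 27.9 pos [ 0.5974 -0.1599  0.2008] phi 0.652 tilt [-0.133  -0.0026] q7 0.99 w 0.0749 F [ 0.3  0.5 -0.9]
shift cm [-0.34  2.85  0.35] spin 0.177 alt -2.965
```

Call:
apply_moves:
  deltas:
    - [0.12,[4,0,0],0]
    - [0.12,[0,0,0],0]

```text
time: 28.1
tool_pos: [0.5946, -0.16, 0.1635]
ee_rot: [0.293, 0.672, -0.335, 0.592]
contact_force: [-1.0, 0.7, -0.4]
gripper_width: 0.0754
```

```bash
python3 go.py .6225 -.1455 .475
```

```text
t 28.1 pos [ 0.5946 -0.16    0.1635] phi 0.653 tilt [-0.1275 -0.0035] q7 1.0 w 0.0754 F [-1.   0.7 -0.4]
shift cm [-0.36  3.07  0.52] spin 0.178 alt -2.964
```

Call:
apply_moves:
  deltas:
    - [1,[2.5,1.4,-1.9],0]
    - [1,[2.5,1.4,-1.9],0]
    - [1,[2.5,1.4,-1.9],0]
    - [1,[2.5,1.0,-1.0],0]
    - [1,[2.0,0,0],0]
    - [1,[0,0,0],0]

```text
time: 28.7
tool_pos: [0.5888, -0.074, 0.0497]
ee_rot: [0.294, 0.668, -0.334, 0.596]
contact_force: [0.6, 1.1, 0.3]
gripper_width: 0.0003
```

```bash
python3 go.py .6 -.06 .475 0.0
```

```text
t 28.7 pos [ 0.5888 -0.074   0.0497] phi 0.652 tilt [-0.1154 -0.0051] q7 0.91 w 0.0003 F [0.6 1.1 0.3]
shift cm [ 4.8   2.21 -0.12] spin 0.177 alt -2.965
```

Call:
apply_moves:
  deltas:
    - [1,[2,0.4,-0.5],0]
    - [1,[2,0.2,-0.3],0]
    - [1,[0.8,0,0],0]
    - [1,[0.6,0,0],0]
    - [1,[0.6,0,0],0]

```text
time: 29.2
tool_pos: [0.5907, -0.0656, 0.0]
ee_rot: [0.297, 0.665, -0.332, 0.6]
contact_force: [-15.2, 4.5, 54.9]
gripper_width: 0.0001
```

```bash
python3 go.py .6 -.06 .475 0.0
```

```text
t 29.2 pos [ 0.5907 -0.0656  0.    ] phi 0.651 tilt [-0.1038 -0.0044] q7 0.91 w 0.0001 F [-15.2   4.5  54.9]
shift cm [-0.09  1.08  0.12] spin 0.176 alt -2.966
```

Call:
apply_moves:
  deltas:
    - [1,[0.4,-0.3,-0.2],0]
    - [1,[0.4,-0.3,-0.2],0]
    - [1,[0.4,-0.3,-0.2],0]
    - [1,[0.4,-0.3,-0.2],0]

```text
time: 29.6
tool_pos: [0.5903, -0.0657, 0.0004]
ee_rot: [0.303, 0.656, -0.326, 0.609]
contact_force: [-0.0, 2.1, 13.1]
gripper_width: -0.0002
```

```bash
python3 go.py .6 -.06 .475 0.0
```

```text
t 29.6 pos [ 5.903e-01 -6.570e-02  4.000e-04] phi 0.65 tilt [-0.0742 -0.0005] q7 0.93 w -0.0002 F [-0.   2.1 13.1]
shift cm [-0.03  1.12  0.13] spin 0.175 alt -2.967
```

Call:
apply_moves:
  deltas:
    - [1,[0.4,-0.3,-0.2],0]
    - [1,[0.4,-0.3,-0.2],0]
    - [1,[0.4,-0.3,-0.2],0]
    - [1,[0.4,-0.3,-0.2],0]
    - [1,[0.4,-0.3,-0.2],0]
    - [1,[0.4,-0.3,-0.2],0]
    - [1,[0.4,-0.3,-0.2],0]
    - [1,[0.4,-0.3,-0.2],0]
    - [1,[0.4,-0.3,-0.2],0]

```text
time: 30.5
tool_pos: [0.5903, -0.0657, 0.0001]
ee_rot: [0.316, 0.637, -0.313, 0.629]
contact_force: [-1.4, 2.7, 16.3]
gripper_width: -0.0002
```

```bash
python3 go.py .6 -.06 .475 0.0
```

```text
t 30.5 pos [ 5.903e-01 -6.570e-02  1.000e-04] phi 0.648 tilt [-0.008   0.0081] q7 0.95 w -0.0002 F [-1.4  2.7 16.3]
shift cm [0.01 1.12 0.14] spin 0.173 alt -2.968
```

Call:
apply_moves:
  deltas:
    - [1,[-2,0,0],0]
    - [0.1,[-2.5,0,0],0]
    - [0.1,[-2.5,0,0],0]
    - [0.1,[0,-0.4,1.8],0.05]
    - [0.1,[0,-0.4,1.8],0.05]
    - [0.1,[0,-0.4,1.8],0.05]
    - [0.1,[0,-0.4,1.5],0]
    - [0.1,[0,0,0],0]

```text
time: 31.3
tool_pos: [0.6201, -0.1432, 0.0777]
ee_rot: [0.368, 0.606, -0.364, 0.604]
contact_force: [-0.1, -0.4, 0.5]
gripper_width: 0.0768
```

```bash
python3 go.py .6225 -.1455 .475 .02
```

```text
t 31.3 pos [ 0.6201 -0.1432  0.0777] phi 0.482 tilt [0.0009 0.0058] q7 0.9 w 0.0768 F [-0.1 -0.4  0.5]
shift cm [5.77 0.08 0.34] spin 0.007 alt -3.135
```

Call:
apply_moves:
  deltas:
    - [0.14,[1.8,0,0.2],0]
    - [0.14,[1.8,0,0.1],0]
    - [0.14,[1.2,0,0],0]
    - [0.14,[0,0,0],0]

```text
time: 31.7
tool_pos: [0.6187, -0.1445, 0.0221]
ee_rot: [0.368, 0.608, -0.365, 0.602]
contact_force: [-0.2, 0.2, 0.5]
gripper_width: 0.0735
```

```bash
python3 go.py .6225 -.1455 .475 .002;python3 - <<'E'
from h import *
b,_=get_image("side")
crop(b,290,170,370,250,7,"pics/e1.png")
E
```

```text
t 31.7 pos [ 0.6187 -0.1445  0.0221] phi 0.482 tilt [-0.0059  0.0083] q7 0.92 w 0.0735 F [-0.2  0.2  0.5]
shift cm [2.   0.29 0.28] spin 0.007 alt -3.134
```

View pics/e1.png

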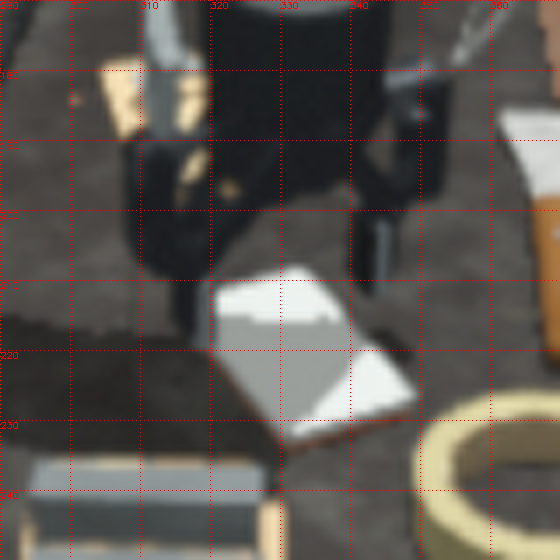

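Call:
apply_moves:
  deltas:
    - [0.14,[0.6,0.2,0.2],0]
    - [0.14,[0.6,0.1,0.1],0]
    - [0.14,[0.5,0,0],0]
    - [0.14,[0,0,0],0]

```text
time: 32.15
tool_pos: [0.6245, -0.1445, 0.0052]
ee_rot: [0.367, 0.608, -0.364, 0.603]
contact_force: [-0.7, -0.2, -0.1]
gripper_width: 0.0737
```

```bash
python3 go.py .6225 -.1455 .475 .002
```

```text
t 32.15 pos [ 0.6245 -0.1445  0.0052] phi 0.484 tilt [-0.0034  0.0085] q7 0.93 w 0.0737 F [-0.7 -0.2 -0.1]
shift cm [ 0.32 -0.22  0.  ] spin 0.009 alt -3.132
```

Call:
apply_moves:
  deltas:
    - [0.22,[0.4,-0.15,0],0]
    - [0.24,[0.3,0,0],0]
    - [0.24,[0.2,0,0],0]

```text
time: 32.45
tool_pos: [0.6237, -0.1453, -0.0036]
ee_rot: [0.368, 0.607, -0.363, 0.603]
contact_force: [-1.0, 0.4, 0.1]
gripper_width: 0.0653
```

```bash
python3 go.py .6225 -.1455 .475 .002;python3 - <<'E'
from h import *
b,_=get_image("side")
crop(b,290,170,370,250,7,"pics/e2.png")
E
```

```text
t 32.45 pos [ 0.6237 -0.1453 -0.0036] phi 0.484 tilt [-0.0016  0.0082] q7 0.94 w 0.0653 F [-1.   0.4  0.1]
shift cm [-0.56 -0.12 -0.04] spin 0.009 alt -3.132
```

View pics/e2.png

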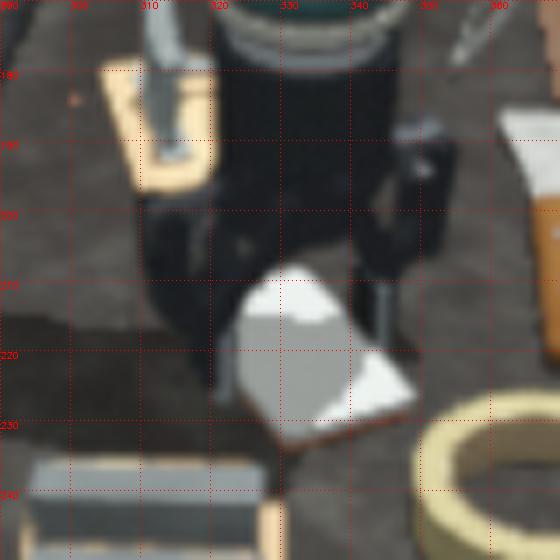

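Call:
apply_moves:
  deltas:
    - [0.35,[0.1,0,0],0]
    - [0.5,[0,0,0],0]
    - [0.5,[0,0,0],0]
    - [0.5,[0,0,0],0]
  grip_force: 50

```text
time: 32.9
tool_pos: [0.6238, -0.1453, -0.0034]
ee_rot: [0.368, 0.607, -0.363, 0.603]
contact_force: [-0.6, -0.3, -2.0]
gripper_width: 0.0585
```

```bash
python3 go.py .6225 -.1455 .475 .002
```

```text
t 32.9 pos [ 0.6238 -0.1453 -0.0034] phi 0.484 tilt [-0.0015  0.0089] q7 0.94 w 0.0585 F [-0.6 -0.3 -2. ]
shift cm [-0.54 -0.12 -0.05] spin 0.009 alt -3.133
```

Call:
apply_moves:
  deltas:
    - [0.5,[-0.5,0,0],0]
    - [0.5,[-1.5,0,0],0]
    - [0.5,[-2,0,0],0]
    - [0.5,[-2.5,0,0],0]
    - [0.5,[-2.5,0,0],0]
    - [0.5,[-2.5,0,0],0]
    - [0.5,[0,0,0],0]

```text
time: 33.6
tool_pos: [0.6237, -0.1468, 0.1199]
ee_rot: [0.368, 0.607, -0.364, 0.603]
contact_force: [0.2, -0.2, -1.5]
gripper_width: 0.0589
```

```bash
python3 -c "
from go import *
rest(21)";python3 - <<'E'
from h import *
b,_=get_image("side")
crop(b,280,130,380,230,6,"pics/e3.png")
E
```

```text
t 33.6 pos [ 0.6237 -0.1468  0.1199] phi 0.483 tilt [-0.0015  0.0085] q7 0.88 w 0.0589 F [ 0.2 -0.2 -1.5]
shift cm [  0.18   6.83 -19.62] spin -1.278 alt 1.864
rest frame x,y mm -8.7 -186.6
```

View pics/e3.png

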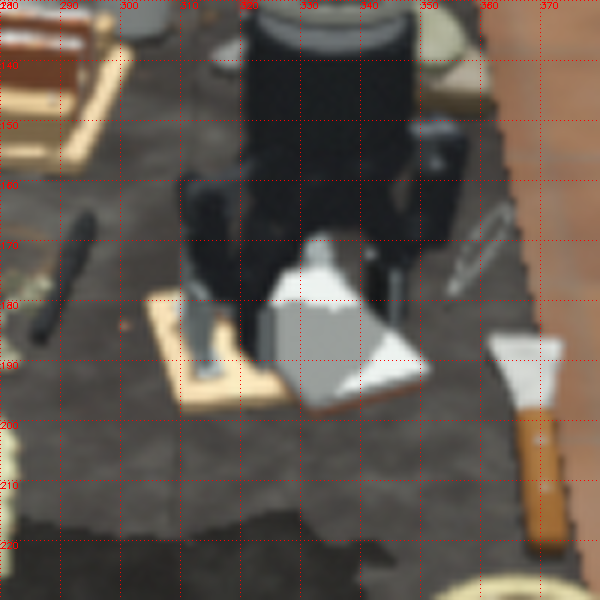

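Call:
apply_moves:
  deltas:
    - [0.5,[-0.2,0.6,-1.5],0]
    - [0.5,[-0.2,0.8,-2.3],0]
    - [0.5,[-0.2,0.8,-2.3],0]
    - [0.5,[-0.2,0.8,-2.3],0]
    - [0.5,[-0.2,0.8,-2.3],0]
    - [0.5,[-0.2,0.8,-2.3],0]
    - [0.5,[-0.2,0.8,-2.3],0]
    - [0.5,[-0.2,0.5,-1.5],0]
    - [0.5,[0,0,0],0]

```text
time: 34.55
tool_pos: [0.5858, 0.0475, 0.1274]
ee_rot: [0.364, 0.616, -0.365, 0.596]
contact_force: [0.1, -0.2, -1.5]
gripper_width: 0.0588
```

Call:
apply_moves:
  deltas:
    - [0.5,[-0.1,0,0],-0.128]
    - [0.5,[-0.1,0,0],-0.128]
    - [0.5,[-0.1,0,0],-0.128]
    - [0.5,[-0.1,0,0],-0.128]
    - [0.5,[-0.1,0,0],-0.128]
    - [0.5,[-0.1,0,0],-0.128]
    - [0.5,[-0.1,0,0],-0.128]
    - [0.5,[-0.1,0,0],-0.128]
    - [0.5,[-0.1,0,0],-0.128]
    - [0.5,[0,0,0],-0.1]
    - [0.5,[0,0,0],0]

```text
time: 35.65
tool_pos: [0.5774, 0.0428, 0.1265]
ee_rot: [-0.073, 0.718, 0.081, 0.687]
contact_force: [0.5, -0.4, -1.1]
gripper_width: 0.0587
```

```bash
python3 -c "
from go import *
rest(19)"
```

```text
t 35.65 pos [0.5774 0.0428 0.1265] phi 1.788 tilt [-0.044   0.0062] q7 1.69 w 0.0587 F [ 0.5 -0.4 -1.1]
shift cm [-0.06  1.01  1.86] spin 0.028 alt -3.114
rest frame x,y mm -18.3 8.4
```

Call:
apply_moves:
  deltas:
    - [0.5,[0,0.4,0.8],0.015]
    - [0.5,[0.4,0.3,0.7],0.013]
    - [0.5,[1,0,0],0]
    - [0.5,[1,0,0],0]
    - [0.5,[0.8,0,0],0]
    - [0.5,[0,0,0],0]

```text
time: 36.25
tool_pos: [0.5888, 0.0533, 0.0888]
ee_rot: [-0.06, 0.721, 0.067, 0.687]
contact_force: [-0.3, -0.6, -1.8]
gripper_width: 0.0584
```

```bash
python3 -c "
from go import *
rest(19,.077)
b,_=get_image('side')
crop(b,280,120,360,210,7,'pics/e4.png')"
```

```text
t 36.25 pos [0.5888 0.0533 0.0888] phi 1.751 tilt [-0.0478  0.0049] q7 1.65 w 0.0584 F [-0.3 -0.6 -1.8]
shift cm [1.16 0.23 0.56] spin -0.01 alt 3.131
rest frame x,y mm -5.1 16.6
```

View pics/e4.png

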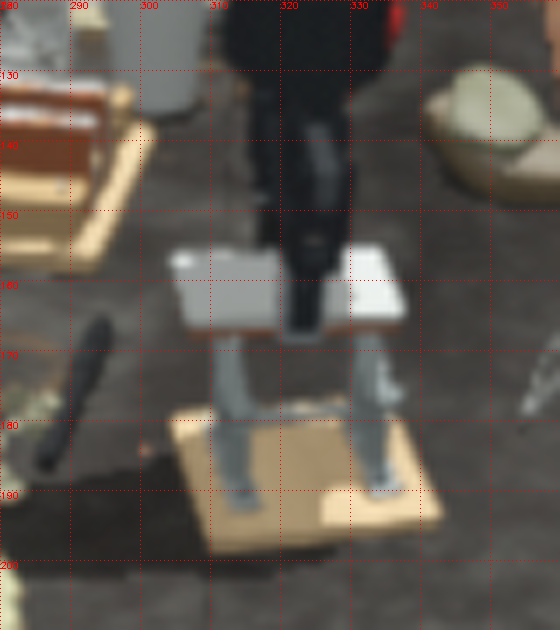

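Call:
apply_moves:
  deltas:
    - [0.5,[0.4,0.15,0.35],0]
    - [0.5,[0.4,0,0.05],0]
    - [0.5,[0.2,0,0],0]

```text
time: 36.6
tool_pos: [0.5933, 0.0557, 0.0792]
ee_rot: [-0.06, 0.72, 0.067, 0.688]
contact_force: [-0.6, -0.3, -0.7]
gripper_width: 0.0586
```

```bash
python3 -c "
from go import *
rest(19,.077)"
```

```text
t 36.6 pos [0.5933 0.0557 0.0792] phi 1.75 tilt [-0.0455  0.0053] q7 1.64 w 0.0586 F [-0.6 -0.3 -0.7]
shift cm [0.22 0.09 0.04] spin -0.011 alt 3.131
rest frame x,y mm -0.3 18.1
```

Call:
apply_moves:
  deltas:
    - [0.5,[0.25,0.05,0],0]
    - [0.5,[0.2,0,0],0]

```text
time: 36.8
tool_pos: [0.5933, 0.0562, 0.0751]
ee_rot: [-0.06, 0.72, 0.067, 0.688]
contact_force: [-4.3, -0.9, 10.2]
gripper_width: 0.0587
```

```bash
python3 -c "
from go import *
rest(19,.077)"
```

```text
t 36.8 pos [0.5933 0.0562 0.0751] phi 1.75 tilt [-0.0448  0.0054] q7 1.64 w 0.0587 F [-4.3 -0.9 10.2]
shift cm [-0.19  0.05  0.01] spin -0.011 alt 3.131
rest frame x,y mm -0.2 18.5
```

Contact; release.

Call:
apply_moves:
  deltas:
    - [0,[-0.1,0,0],0]
    - [0,[0,0,0],0]
    - [0,[0,0,0],0]
    - [0,[0,0,0],0]
    - [0,[0,0,0],0]

```text
time: 37.3
tool_pos: [0.5941, 0.0562, 0.077]
ee_rot: [-0.06, 0.719, 0.067, 0.689]
contact_force: [0.3, -0.4, 0.1]
gripper_width: 0.0855
```

```bash
python3 -c "
from go import *
rest(19,.077)
b,d=get_image('side')
crop(b,290,130,350,205,9,'pics/e5.png')
F=wp('side',d);D=F-np.array([RX,RY,0]);F=np.stack([np.cos(RA)*D[...,0]+np.sin(RA)*D[...,1],-np.sin(RA)*D[...,0]+np.cos(RA)*D[...,1],F[...,2]],-1)*1e3
for v in range(155,182,2):print(v,[F[v,u].round(0).astype(int).tolist() for u in (313,317,330)])
"
```

```text
t 37.3 pos [0.5941 0.0562 0.077 ] phi 1.75 tilt [-0.0427  0.0057] q7 1.64 w 0.0855 F [ 0.3 -0.4  0.1]
shift cm [ 0.    0.06 -0.06] spin -0.011 alt 3.131
rest frame x,y mm 0.6 18.4
155 [[7, 246, -1], [-11, 60, 98], [8, -57, 157]]
157 [[5, 234, -3], [20, 230, -2], [8, -56, 150]]
159 [[2, 216, -2], [17, 212, -1], [9, -56, 143]]
161 [[-31, 22, 97], [-17, 27, 93], [7, -64, 140]]
163 [[-31, 20, 91], [-19, 15, 93], [25, 16, 88]]
165 [[-31, 20, 84], [-19, 14, 86], [25, 15, 81]]
167 [[-33, 11, 81], [-20, 9, 81], [24, 10, 77]]
169 [[-33, 7, 76], [-20, 6, 75], [22, 2, 74]]
171 [[-33, 8, 68], [-21, 1, 71], [22, 1, 67]]
173 [[-34, 1, 64], [-22, -5, 66], [21, -5, 63]]
175 [[-35, -5, 60], [-23, -11, 63], [20, -10, 58]]
177 [[-36, -10, 56], [-23, -10, 55], [28, 21, 31]]
179 [[-38, -22, 56], [-17, 21, 28], [29, 27, 19]]
181 [[-37, -14, 43], [-14, 36, 10], [29, 25, 13]]
```

View pics/e5.png

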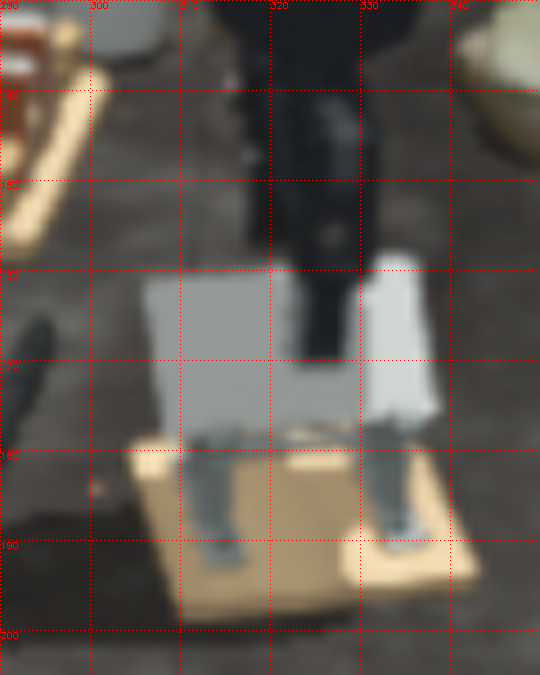

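Call:
apply_moves:
  deltas:
    - [0.3,[0,0.4,0],0]
    - [0.4,[0.4,0,0],0]
    - [0.4,[0.6,0,0],0]
    - [0.4,[0.3,0,0],0]
    - [0.4,[0,0,0],0]
  grip_force: 20

```text
time: 37.85
tool_pos: [0.5929, 0.0607, 0.063]
ee_rot: [-0.06, 0.719, 0.067, 0.689]
contact_force: [-0.2, 0.0, 2.6]
gripper_width: 0.0513
```

```bash
python3 -c "
from go import *
rest(19,.062)"
```

```text
t 37.85 pos [0.5929 0.0607 0.063 ] phi 1.75 tilt [-0.0424  0.0056] q7 1.64 w 0.0513 F [-0.2  0.   2.6]
shift cm [ 0.09 -0.41 -0.02] spin -0.011 alt 3.131
rest frame x,y mm 0.2 23.0
```

Call:
apply_moves:
  deltas:
    - [0.4,[0,-0.5,0],0]
    - [0.42,[0,-0.5,0],0]
    - [0.42,[-0.3,-0.5,0],0]
    - [0.42,[-0.4,-0.6,0],0]

```text
time: 38.25
tool_pos: [0.5961, 0.0453, 0.0701]
ee_rot: [-0.059, 0.719, 0.071, 0.689]
contact_force: [-1.3, 2.5, 1.0]
gripper_width: 0.0496
```

```bash
python3 -c "
from go import *
rest(19,.062)
b,d=get_image('side')
crop(b,295,130,350,195,10,'pics/f1.png')"
```

```text
t 38.25 pos [0.5961 0.0453 0.0701] phi 1.754 tilt [-0.0448  0.0127] q7 1.67 w 0.0496 F [-1.3  2.5  1. ]
shift cm [ 0.84  1.15 -0.02] spin -0.007 alt 3.135
rest frame x,y mm 0.5 7.3
```

View pics/f1.png

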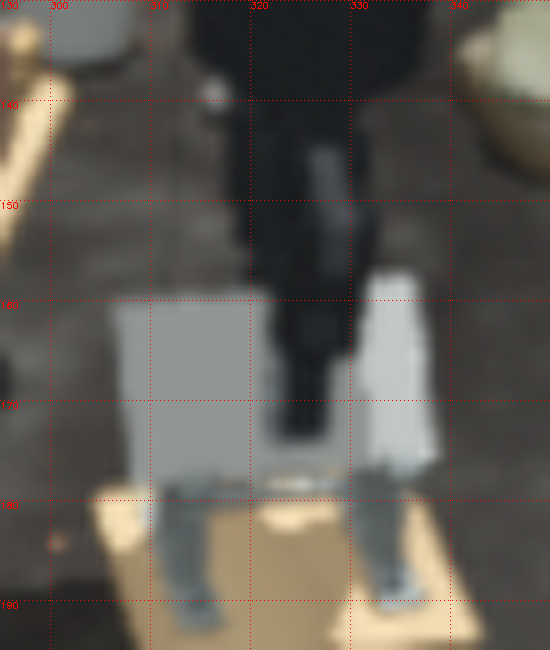

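Call:
apply_moves:
  deltas:
    - [0.44,[-0.4,-0.6,0],0]
    - [0.47,[-0.35,-0.5,0],0]

```text
time: 38.5
tool_pos: [0.5993, 0.0315, 0.0783]
ee_rot: [-0.059, 0.719, 0.07, 0.689]
contact_force: [-0.0, 1.0, -0.3]
gripper_width: 0.0454
```

```bash
python3 -c "
from go import *
rest(19,.062)
b,d=get_image('side')
crop(b,295,130,350,195,10,'pics/f2.png')"
```

```text
t 38.5 pos [0.5993 0.0315 0.0783] phi 1.753 tilt [-0.0431  0.011 ] q7 1.69 w 0.0454 F [-0.   1.  -0.3]
shift cm [ 1.68  2.55 -0.06] spin -0.008 alt 3.134
rest frame x,y mm 1.0 -6.8
```

View pics/f2.png

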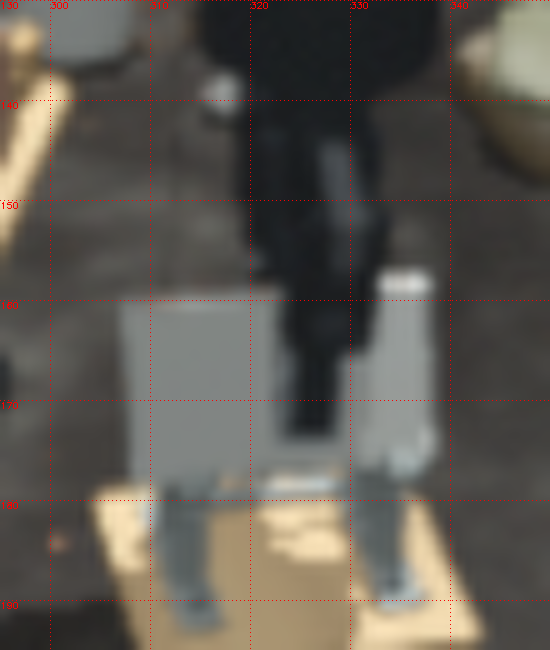

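Call:
apply_moves:
  deltas:
    - [0.55,[-0.2,0,0],0]
    - [0.62,[-0.1,0,0],0]
    - [0.66,[0,0,0],0]

```text
time: 38.85
tool_pos: [0.5998, 0.0281, 0.0818]
ee_rot: [-0.059, 0.719, 0.068, 0.689]
contact_force: [0.1, 0.1, -0.1]
gripper_width: 0.0287
```

```bash
python3 -c "
from go import *
rest(19,.062)
b,d=get_image('side')
crop(b,295,130,350,195,10,'pics/f3.png')"
```

```text
t 38.85 pos [0.5998 0.0281 0.0818] phi 1.749 tilt [-0.0426  0.0091] q7 1.69 w 0.0287 F [ 0.1  0.1 -0.1]
shift cm [ 2.03  2.89 -0.04] spin -0.012 alt 3.13
rest frame x,y mm 0.9 -10.2
```

View pics/f3.png

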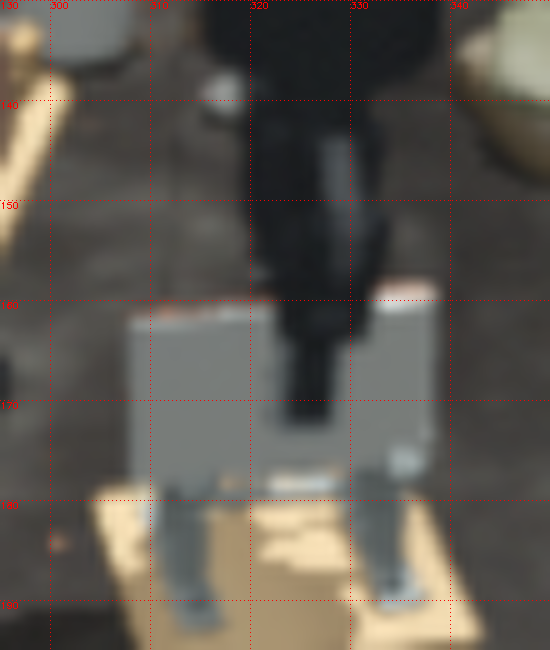

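Call:
apply_moves:
  deltas:
    - [0.7,[0,0.4,0],0]
    - [0.75,[0,0.4,0],0]
    - [0.8,[0,0.2,0],0]

```text
time: 39.2
tool_pos: [0.5976, 0.0387, 0.0814]
ee_rot: [-0.059, 0.719, 0.068, 0.689]
contact_force: [0.4, -0.1, -0.2]
gripper_width: 0.0173
```

```bash
python3 -c "
from go import *
rest(19,.062)
b,d=get_image('side')
crop(b,295,130,350,195,10,'pics/f4.png')"
```

```text
t 39.2 pos [0.5976 0.0387 0.0814] phi 1.749 tilt [-0.0435  0.0089] q7 1.68 w 0.0173 F [ 0.4 -0.1 -0.2]
shift cm [ 1.97  1.81 -0.01] spin -0.012 alt 3.13
rest frame x,y mm 0.7 0.6
```

View pics/f4.png

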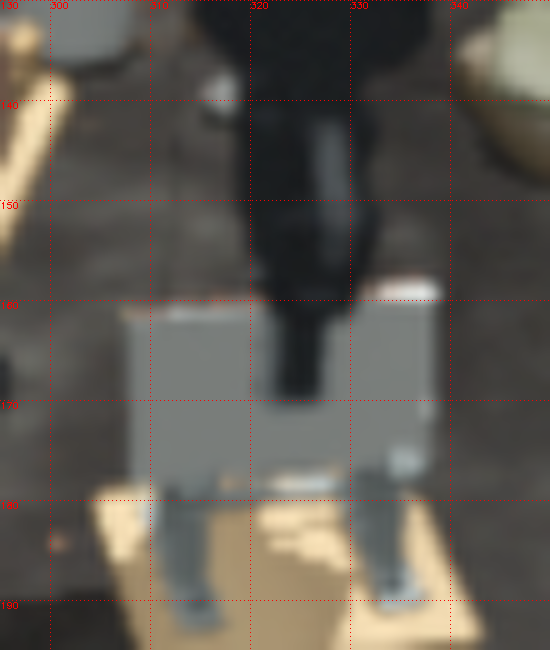

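Upright between the pads (gap 17 mm). Closing.

Call:
apply_moves:
  deltas:
    - [0.95,[0,0,0],0]
    - [0.98,[0,0,0],0]
    - [0.98,[0,0,0],0]
  grip_force: 50

```text
time: 39.55
tool_pos: [0.5987, 0.0349, 0.0821]
ee_rot: [-0.061, 0.718, 0.066, 0.69]
contact_force: [0.2, -0.4, -0.1]
gripper_width: 0.0111
```

```bash
python3 -c "
from go import *
rest(0,.062)
b,d=get_image('side')
crop(b,295,130,350,195,10,'pics/f5.png')"
```

```text
t 39.55 pos [0.5987 0.0349 0.0821] phi 1.749 tilt [-0.0411  0.0036] q7 1.68 w 0.0111 F [ 0.2 -0.4 -0.1]
shift cm [ 2.01  0.31 -0.04] spin -0.011 alt 3.13
rest frame x,y mm 1.1 -3.4
```

View pics/f5.png

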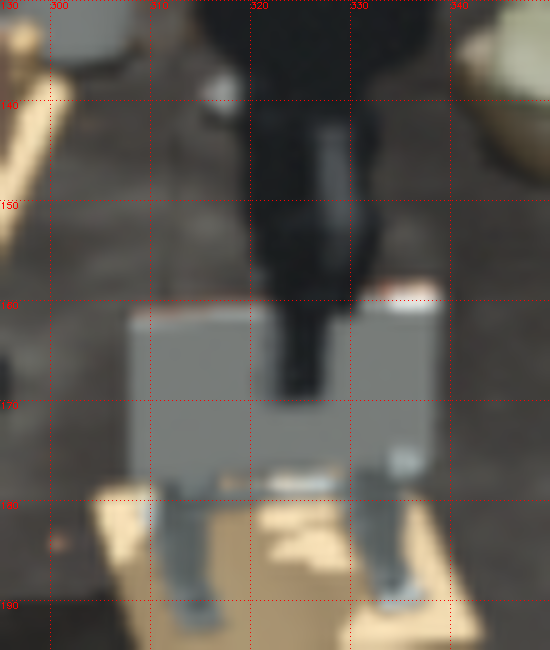

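Call:
apply_moves:
  deltas:
    - [0.98,[-0.5,0,0],0]
    - [0.98,[-1.5,0,0],0]
    - [0.98,[-2.5,0,0],0]
    - [0.98,[-2.5,0,0],0]
    - [0.98,[-2.5,0,0],0]
    - [0.98,[-2,0,0],0]
    - [0.98,[0,0,0],0]
  grip_force: 70

```text
time: 40.3
tool_pos: [0.6028, 0.0365, 0.2051]
ee_rot: [-0.06, 0.719, 0.067, 0.689]
contact_force: [-0.4, 0.2, -0.9]
gripper_width: 0.0109
```

```bash
python3 go.py .4535 .378 1.416; python3 - <<'E'
from h import *
P=wp("top",np.load("top0.npz")["d"]).reshape(-1,3)
m=(P[:,0]>.38)&(P[:,0]<.6)&(P[:,1]>.37)&(P[:,1]<.6)&(P[:,2]>.06)&(P[:,2]<.3)
Z=P[m];print("cups: y min",Z[:,1].min(),"zmax",Z[:,2].max(),Z[np.argsort(Z[:,1])[:12]].round(3).tolist())
b,d=get_image('side')
crop(b,280,90,370,195,6,'pics/g1.png')
E
```

```text
t 40.3 pos [0.6028 0.0365 0.2051] phi 1.751 tilt [-0.0425  0.0053] q7 1.67 w 0.0109 F [-0.4  0.2 -0.9]
shift cm [ 0.82 36.27 -8.54] spin 0.335 alt -2.807
cups: y min 0.4418197295865179 zmax 0.09852944239882366 [[0.506, 0.442, 0.098], [0.503, 0.443, 0.094], [0.51, 0.444, 0.092], [0.516, 0.444, 0.094], [0.497, 0.446, 0.094], [0.513, 0.446, 0.089], [0.494, 0.446, 0.092], [0.501, 0.446, 0.086], [0.505, 0.446, 0.078], [0.512, 0.447, 0.078], [0.487, 0.448, 0.095], [0.49, 0.448, 0.095]]
```

View pics/g1.png

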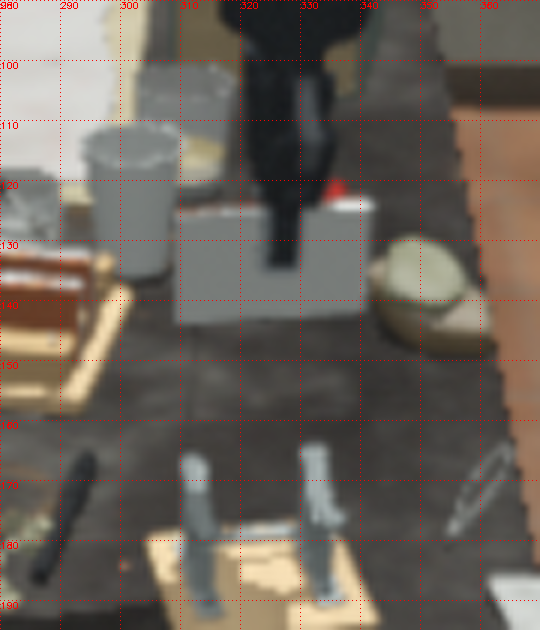

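Call:
apply_moves:
  deltas:
    - [0.98,[-0.1,1.5,-0.35],0.02]
    - [0.98,[-0.1,2.5,-0.6],0.02]
    - [0.98,[-0.1,2.5,-0.6],0.02]
    - [0.98,[-0.1,2.5,-0.6],0.02]
    - [0.98,[-0.1,2.5,-0.6],0.02]
    - [0.98,[-0.1,2.5,-0.6],0.02]
    - [0.98,[-0.1,2.5,-0.6],0.02]
    - [0.98,[-0.1,2.5,-0.6],0.02]
    - [0.98,[-0.1,2.5,-0.6],0.02]
    - [0.98,[-0.1,2.5,-0.6],0.02]
    - [0.98,[-0.1,1.5,-0.6],0.02]
    - [0.98,[0,0,0],0]

```text
time: 41.55
tool_pos: [0.5064, 0.2914, 0.2046]
ee_rot: [0.016, 0.731, -0.02, 0.682]
contact_force: [0.2, 0.0, -2.2]
gripper_width: 0.0109
```

```bash
python3 go.py .4535 .378 1.416
```

```text
t 41.55 pos [0.5064 0.2914 0.2046] phi 1.521 tilt [-0.0701 -0.0046] q7 0.98 w 0.0109 F [ 0.2  0.  -2.2]
shift cm [ 0.33  8.38 -5.71] spin 0.105 alt -3.037
```

Call:
apply_moves:
  deltas:
    - [0.98,[0,1.3,-0.9],0.02]
    - [0.98,[0,1.4,-1.0],0.02]
    - [0.98,[0,1.4,-1.0],0.02]
    - [0.98,[0,1.4,-1.0],0.02]
    - [0.98,[0,1.0,-0.7],0.02]
    - [0.98,[0,0,0],0]

```text
time: 42.15
tool_pos: [0.4654, 0.3532, 0.2004]
ee_rot: [0.048, 0.731, -0.063, 0.677]
contact_force: [0.7, -0.1, -1.7]
gripper_width: 0.011
```

```bash
python3 go.py .4535 .378 1.416
```

```text
t 42.15 pos [0.4654 0.3532 0.2004] phi 1.414 tilt [-0.0777 -0.0148] q7 0.75 w 0.011 F [ 0.7 -0.1 -1.7]
shift cm [ 0.06  2.27 -1.56] spin -0.002 alt 3.139
```

Call:
apply_moves:
  deltas:
    - [0.98,[0.5,1.0,-0.7],0]
    - [0.98,[0.8,0.8,-0.5],0]
    - [0.98,[1.2,0,0],0]
    - [0.98,[1.5,0,0],0]
    - [0.98,[1.5,0,0],0]
    - [0.98,[0,0,0],0]

```text
time: 42.75
tool_pos: [0.4521, 0.3679, 0.139]
ee_rot: [0.047, 0.732, -0.066, 0.677]
contact_force: [-1.2, -1.0, -1.5]
gripper_width: 0.011
```

```bash
python3 go.py .4535 .3784 1.416; python3 - <<'E'
from h import *
b,_=get_image("side");a,_=get_image("top")
crop(b,250,90,320,170,7,"pics/g2.png");crop(a,160,190,250,265,7,"pics/g3.png")
E
```

```text
t 42.75 pos [0.4521 0.3679 0.139 ] phi 1.411 tilt [-0.0801 -0.0198] q7 0.72 w 0.011 F [-1.2 -1.  -1.5]
shift cm [-0.03  1.05 -0.03] spin -0.005 alt 3.137
```

View pics/g2.png

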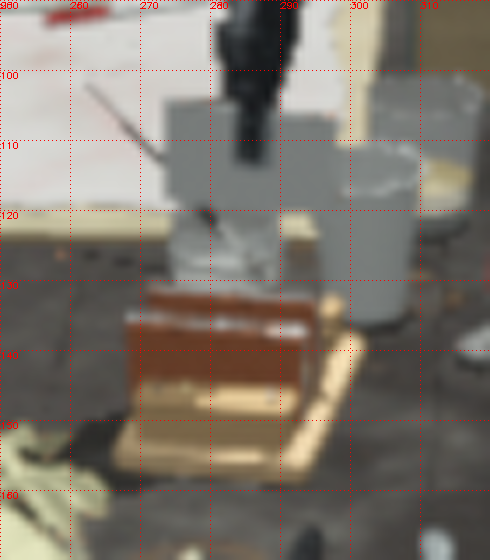

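View pics/g3.png

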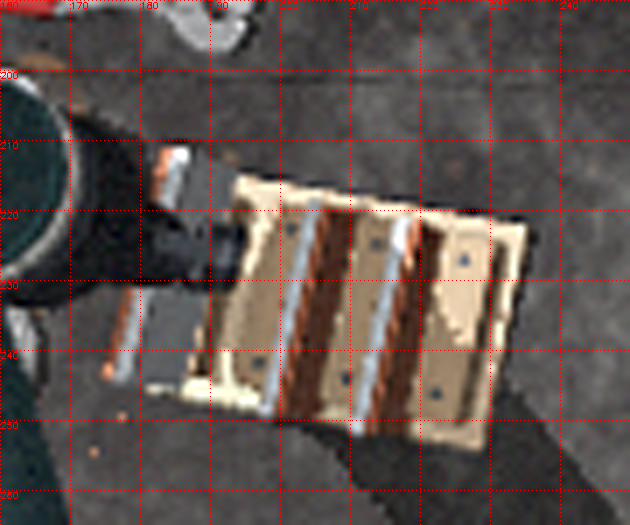

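```bash
python3 - <<'E'
from h import *
s=get_state()["tool_pos"]
A=ray("top",183.5,211.5,.168);B=ray("top",177,243.5,.168);print(A,B,(A+B)/2-s,"len",np.linalg.norm(A-B),"yaw",np.arctan2(A[1]-B[1],A[0]-B[0]))
E
```

```text
[0.49778784 0.36606124 0.168     ] [0.40343827 0.37696242 0.168     ] [-0.00282153  0.0025652   0.02685645] len 0.09497723791672234 yaw -0.11503034632483125
```

Call:
apply_moves:
  deltas:
    - [0.98,[0,0.5,0],0]
    - [0.98,[0,0.4,0],0]
    - [0.98,[0,0,0],0]

```text
time: 43.15
tool_pos: [0.4564, 0.3792, 0.1427]
ee_rot: [0.05, 0.73, -0.064, 0.678]
contact_force: [-1.0, 0.2, -2.0]
gripper_width: 0.0107
```

```bash
python3 go.py .4535 .3784 1.416
```

```text
t 43.15 pos [0.4564 0.3792 0.1427] phi 1.41 tilt [-0.0745 -0.0149] q7 0.7 w 0.0107 F [-1.   0.2 -2. ]
shift cm [ 0.02 -0.13 -0.28] spin -0.006 alt 3.136
```

Call:
apply_moves:
  deltas:
    - [0.98,[0.9,0,0],0]
    - [0.98,[0.9,0,0],0]
    - [0.98,[0.9,0,0],0]
    - [0.98,[0.9,0,0.05],0]
    - [0.98,[0.9,0,0.05],0]
    - [0.98,[0.6,0,0.05],0]
    - [0.98,[0,0,0],0]

```text
time: 43.85
tool_pos: [0.4536, 0.3778, 0.0868]
ee_rot: [0.049, 0.73, -0.065, 0.678]
contact_force: [0.4, -0.2, -1.6]
gripper_width: 0.0113
```

```bash
python3 go.py .4535 .3784 1.416; python3 - <<'E'
from h import *
b,_=get_image("side");a,_=get_image("top")
crop(b,250,90,320,170,7,"pics/g4.png");crop(a,160,190,250,265,7,"pics/g5.png")
E
```

```text
t 43.85 pos [0.4536 0.3778 0.0868] phi 1.41 tilt [-0.0751 -0.0156] q7 0.71 w 0.0113 F [ 0.4 -0.2 -1.6]
shift cm [-0.    0.06 -0.02] spin -0.006 alt 3.136
```

View pics/g5.png

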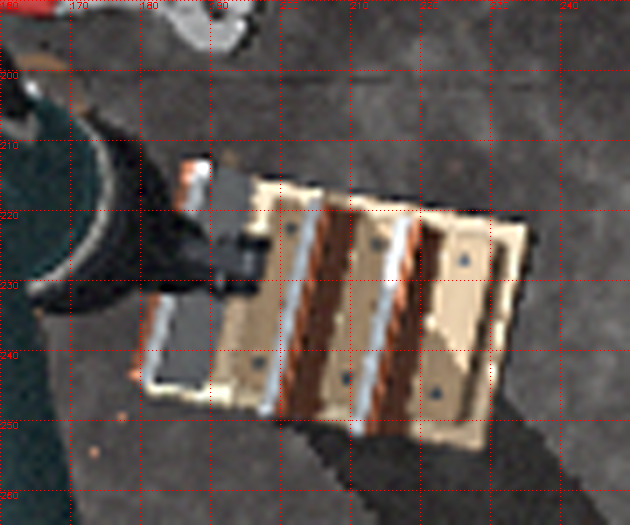

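```bash
python3 - <<'E'
from h import *
A=ray("top",196,215,.057);B=ray("top",190.2,243.5,.057)
c,s=np.cos(-.155),np.sin(-.155)
for P in(A,B):
    d=P[:2]-[.443,.337];print("rack frame mm",(1e3*(c*d[0]+s*d[1])).round(1),(1e3*(-s*d[0]+c*d[1])).round(1),"expect y 36 (=42-6)")
A=ray("top",188.5,213,.115);B=ray("top",181,244.5,.115)
for P in(A,B):
    d=P[:2]-[.443,.337];print("top -y edge",(1e3*(c*d[0]+s*d[1])).round(1),(1e3*(-s*d[0]+c*d[1])).round(1))
E
```

```text
rack frame mm 51.4 37.8 expect y 36 (=42-6)
rack frame mm -41.8 34.7 expect y 36 (=42-6)
top -y edge 50.6 41.6
top -y edge -48.0 41.2
```

Call:
apply_moves:
  deltas:
    - [0.98,[0.5,0.03,0.03],0]
    - [0.98,[0.5,0.03,0.03],0]
    - [0.98,[0.5,0,0.03],0]

```text
time: 44.25
tool_pos: [0.4552, 0.3795, 0.0736]
ee_rot: [0.051, 0.729, -0.063, 0.68]
contact_force: [0.0, 0.1, -0.7]
gripper_width: 0.0108
```

```bash
python3 go.py .4535 .3784 1.416
```

```text
t 44.25 pos [0.4552 0.3795 0.0736] phi 1.41 tilt [-0.071  -0.0119] q7 0.71 w 0.0108 F [ 0.   0.1 -0.7]
shift cm [ 0.01 -0.14 -0.14] spin -0.006 alt 3.136
```

Call:
apply_moves:
  deltas:
    - [0.98,[0.4,-0.08,0],0]
    - [0.98,[0.4,0,0],0]
    - [0.98,[0.4,0,0],0]

```text
time: 44.55
tool_pos: [0.454, 0.3784, 0.0604]
ee_rot: [0.051, 0.729, -0.063, 0.68]
contact_force: [0.6, -0.2, -0.7]
gripper_width: 0.0111
```

```bash
python3 go.py .4535 .3784 1.416; python3 - <<'E'
from h import *
b,_=get_image("side");a,_=get_image("top")
crop(b,250,90,320,170,7,"pics/g6.png");crop(a,160,190,250,265,7,"pics/g7.png")
E
```

```text
t 44.55 pos [0.454  0.3784 0.0604] phi 1.41 tilt [-0.0711 -0.0121] q7 0.71 w 0.0111 F [ 0.6 -0.2 -0.7]
shift cm [ 0.   -0.01 -0.05] spin -0.006 alt 3.136
```

View pics/g7.png

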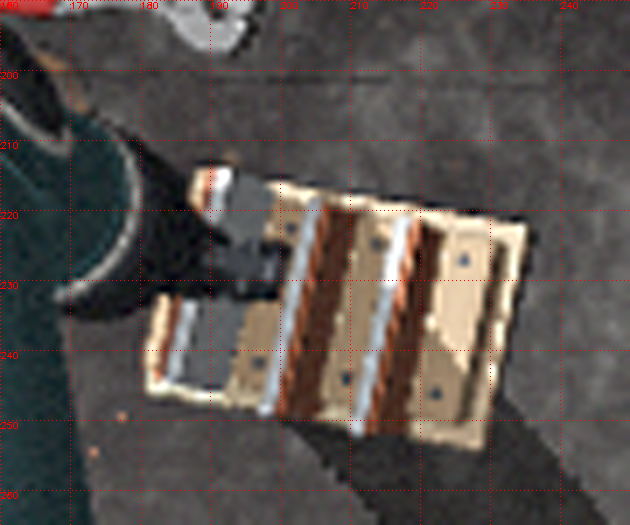

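Call:
apply_moves:
  deltas:
    - [0.98,[0.4,0,0.02],0]
    - [0.98,[0.4,0,0.02],0]
    - [0.98,[0.3,0,0.02],0]

```text
time: 44.95
tool_pos: [0.4538, 0.3783, 0.0488]
ee_rot: [0.051, 0.729, -0.063, 0.68]
contact_force: [0.5, 0.1, -0.5]
gripper_width: 0.011
```

```bash
python3 go.py .4535 .3784 1.416
```

```text
t 44.95 pos [0.4538 0.3783 0.0488] phi 1.41 tilt [-0.0711 -0.0121] q7 0.71 w 0.011 F [ 0.5  0.1 -0.5]
shift cm [ 0.    0.01 -0.04] spin -0.006 alt 3.136
```

Call:
apply_moves:
  deltas:
    - [0.98,[0.25,0,0.02],0]
    - [0.98,[0.25,0,0.02],0]

```text
time: 45.15
tool_pos: [0.4538, 0.3781, 0.0432]
ee_rot: [0.051, 0.729, -0.063, 0.68]
contact_force: [-0.1, 0.8, -1.1]
gripper_width: 0.0109
```

```bash
python3 go.py .4535 .3784 1.416
```

```text
t 45.15 pos [0.4538 0.3781 0.0432] phi 1.41 tilt [-0.0713 -0.0122] q7 0.71 w 0.0109 F [-0.1  0.8 -1.1]
shift cm [ 0.    0.03 -0.04] spin -0.006 alt 3.136
```

Call:
apply_moves:
  deltas:
    - [0.98,[0.15,0,0.01],0]
    - [0.98,[0.15,0,0.01],0]

```text
time: 45.35
tool_pos: [0.4539, 0.3782, 0.0428]
ee_rot: [0.051, 0.729, -0.063, 0.679]
contact_force: [-4.6, -3.9, 14.3]
gripper_width: 0.0108
```

```bash
python3 go.py .4535 .3784 1.416; python3 - <<'E'
from h import *
b,_=get_image("side")
crop(b,250,90,320,170,7,"pics/g8.png")
E
```

```text
t 45.35 pos [0.4539 0.3782 0.0428] phi 1.41 tilt [-0.072  -0.0124] q7 0.71 w 0.0108 F [-4.6 -3.9 14.3]
shift cm [ 0.    0.01 -0.04] spin -0.006 alt 3.136
```

View pics/g8.png

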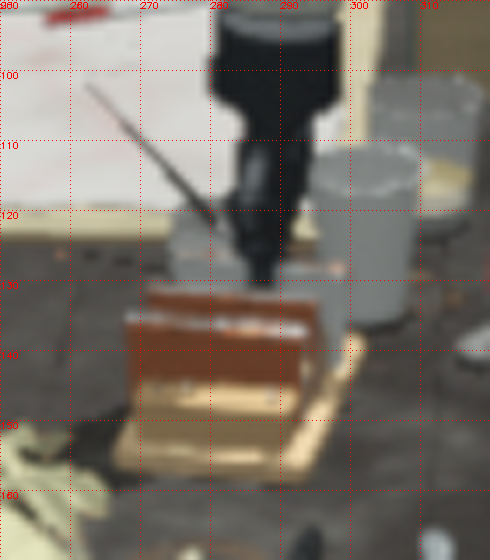

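Call:
apply_moves:
  deltas:
    - [0.8,[-0.1,0,0],0]
    - [0.74,[0,0,0],0]
    - [0.74,[0,0,0],0]
    - [0.74,[-0.5,0,0],0]
    - [0.74,[-1.5,0,-0.1],0]
    - [0.74,[-2,0,-0.1],0]
    - [0.74,[-2.5,0,-0.1],0]
    - [0.74,[-2.5,0,-0.1],0]
    - [0.74,[-2.5,0,-0.1],0]
    - [0.74,[-2.5,0,0],0]
    - [0.74,[0,0,0],0]

```text
time: 46.5
tool_pos: [0.4601, 0.3818, 0.1961]
ee_rot: [0.052, 0.728, -0.062, 0.68]
contact_force: [0.4, -0.1, -0.8]
gripper_width: 0.0223
```

Call:
apply_moves:
  deltas:
    - [0.74,[-1,-1.5,1.5],0]
    - [0.74,[0,-2.5,2],0]
    - [0.74,[0,-2.5,2],0]
    - [0.74,[0,-2.5,2],0]
    - [0.74,[0,-2.5,2],0]
    - [0.74,[0,-2.5,2],0]
    - [0.74,[0,-2.5,2],0]
    - [0.74,[0,0,0],0]

```text
time: 47.3
tool_pos: [0.5692, 0.1923, 0.2037]
ee_rot: [0.051, 0.728, -0.059, 0.681]
contact_force: [0.2, -0.7, -0.3]
gripper_width: 0.0224
```

```bash
python3 go.py .4535 .3784 1.416; python3 - <<'E'
from h import *
b,_=get_image("side");a,d=get_image("top");np.savez("end.npz",im=a,d=d)
cv2.imwrite("pics/fin_side.png",b[:,:,::-1]);cv2.imwrite("pics/fin_top.png",a[:,:,::-1])
crop(b,250,90,320,170,7,"pics/h1.png");crop(a,176,208,240,258,12,"pics/h2.png")
E
```

```text
t 47.3 pos [0.5692 0.1923 0.2037] phi 1.415 tilt [-0.0672 -0.007 ] q7 1.08 w 0.0224 F [ 0.2 -0.7 -0.3]
shift cm [  0.65  16.59 -14.3 ] spin -0.001 alt 3.141
```

View pics/h1.png

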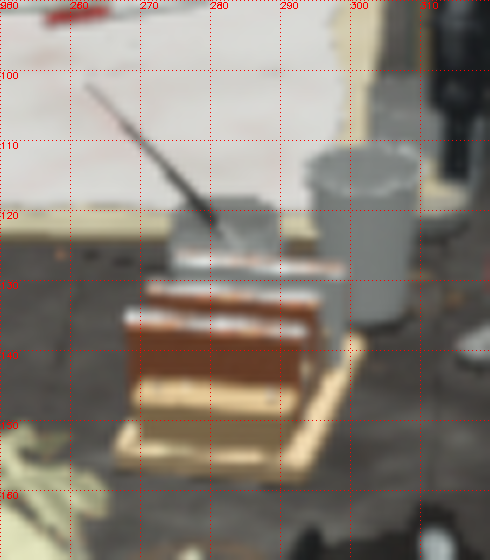

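View pics/h2.png

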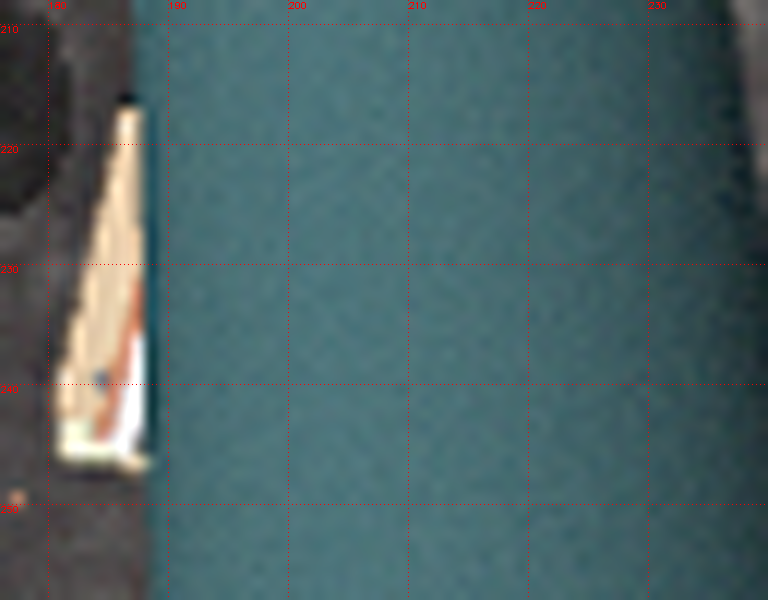

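View pics/fin_top.png

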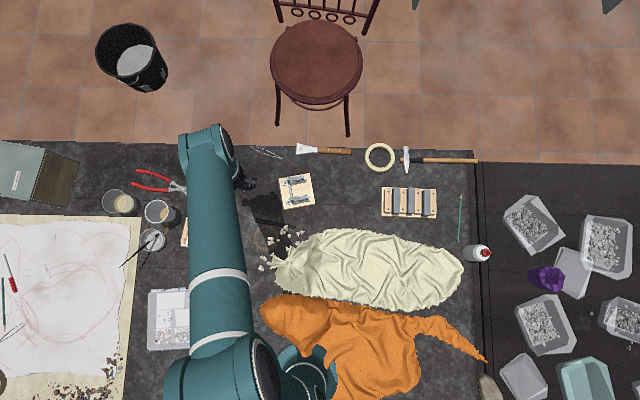

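View pics/fin_side.png

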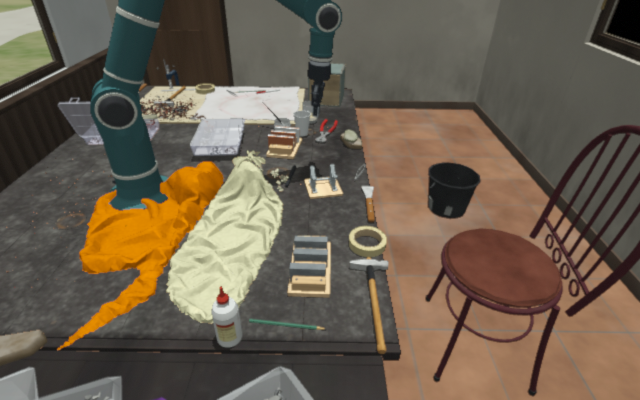

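Call:
apply_moves:
  deltas:
    - [0.74,[-0.2,-3,0.5],0]
    - [0.74,[-0.2,-4,0.5],0]
    - [0.74,[-0.2,-4,0.5],0]
    - [0.74,[-0.2,-4,0.5],0]
    - [0.74,[-0.2,-4,0.5],0]
    - [0.74,[0,0,0],0]

```text
time: 48.0
tool_pos: [0.5615, 0.0137, 0.2142]
ee_rot: [0.044, 0.73, -0.047, 0.68]
contact_force: [0.3, -0.5, 0.0]
gripper_width: 0.0224
```

```bash
python3 - <<'E'
from h import *
a,d=get_image("top")
crop(a,176,208,240,258,12,"pics/h3.png");crop(a,370,175,450,230,9,"pics/h4.png")
P=wp("top",d)
for n,(x,y,yaw) in {"tile":(.443,.337,-.155),"stone":(.565,-.339,-.025)}.items():
    c,s=np.cos(yaw),np.sin(yaw);D=P-np.array([x,y,0]);X=1e3*(c*D[...,0]+s*D[...,1]);Y=1e3*(-s*D[...,0]+c*D[...,1]);Z=1e3*P[...,2]
    for lo,hi in ((-65,-21),(-21,21),(21,65)) if n=="tile" else ((-75,-25),(-25,25),(25,75)):
        m=(abs(X)<60)&(Y>lo)&(Y<hi)&(Z>(66 if n=="tile" else 57))&(Z<90)
        print(n,lo,hi,m.sum(),"x",X[m].min().round(),X[m].max().round(),"y",np.median(Y[m]).round(1),"z",np.median(Z[m]).round(1), "yaw",np.polyfit(X[m],Y[m],1)[0].round(3))
E
```

```text
tile -65 -21 138 x -53.0 46.0 y -43.3 z 73.9 yaw 0.005
tile -21 21 137 x -51.0 46.0 y -1.5 z 73.9 yaw 0.005
tile 21 65 141 x -48.0 50.0 y 40.7 z 73.7 yaw -0.015
stone -75 -25 173 x -45.0 39.0 y -49.6 z 61.6 yaw 0.009
stone -25 25 173 x -41.0 44.0 y 3.0 z 61.4 yaw 0.003
stone 25 75 154 x -43.0 41.0 y 51.3 z 61.5 yaw -0.009
```

View pics/h3.png

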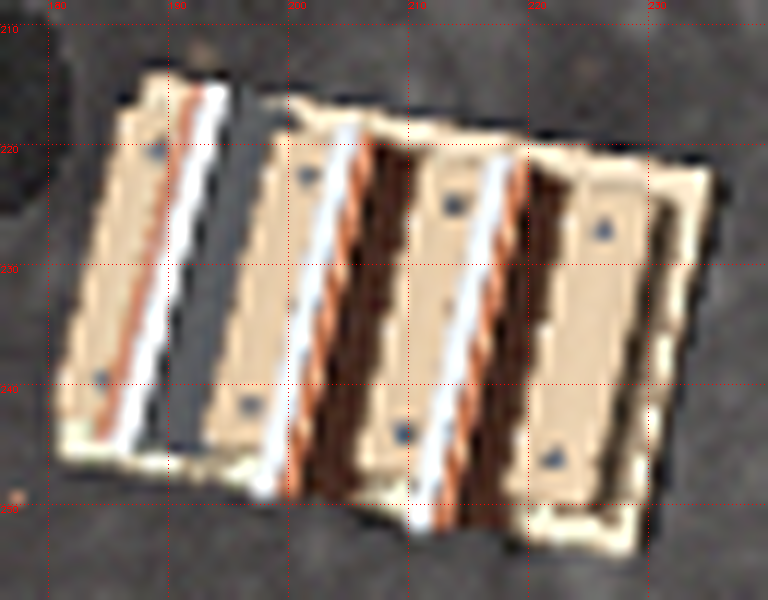

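View pics/h4.png

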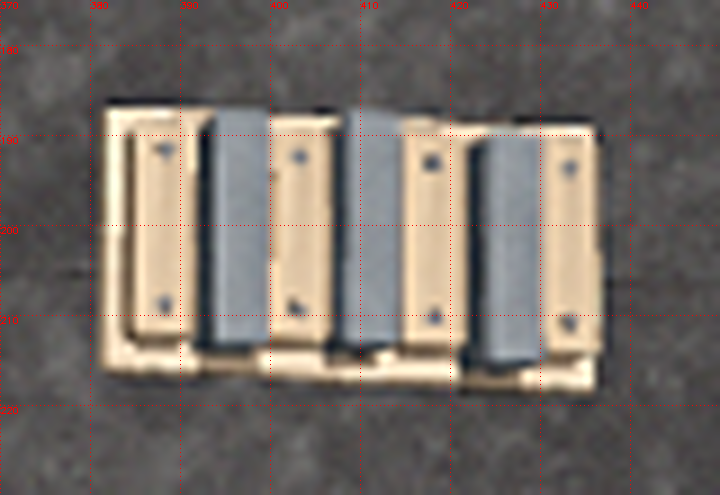

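```bash
python3 -c "
from bench import *
print(finish_job())"
```

```text
the job is handed in; nothing more can be done
None
```

Both stray pieces are filed on their long edges in the empty bays and let go. I handed the job in at about 48 s of the 72 s allowed. `finish_job` gives no verdict.

**How it went:** I picked each piece up flat, laid it in the sloping rest, pushed it upright with a fingertip and took it again by its upper edge. The stone went into bay 2 of the stone rack and the tile into bay 3 of the tile rack.

| Last check (top-camera depth) | Tile | Stone |
|---|---|---|
| Height of top edge | 73.7 mm (filed tiles 73.9) | 61.4 mm (filed stones 61.5) |
| Offset across the groove | about 1 mm | about 3 mm |
| Offset along the groove | about 1 mm | about 1.5 mm |
| Yaw | under 0.02 rad | under 0.01 rad |

- **Lean:** I did not measure it directly. In the pictures both pieces stand parallel to their neighbours.
- **Filed pieces and bystanders:** they look unmoved in the final pictures. I did not measure the bystanders, and the marker was partly in shadow.
- **Arm:** it is clear of everything, with no contact force.

**What went wrong or disagreed:**
- **Stone:** it tipped over to the other side of the rest on the first try at standing it up. I stood it up again from that side.
- **Tool tilt:** the tool had drifted to about 0.13 rad of tilt. I straightened it by pressing the shut fingertips on bare bench, with a peak of about 55 N read at the wrist. I took the 40 N limit to apply to the arm and gripper body rather than the fingers.
- **Cameras:** the side camera put things about 4–6 mm nearer to itself than the top camera did, so I relied on the top view for positions.

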